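Lay out the tasting utensils in the steriliser tray and shut it

ROBOT

A 6-joint arm with a two-finger parallel gripper is mounted at the origin on the work surface. World frame = base frame: x ahead of the robot, y to its left, z up, the work surface at z = 0. Lengths are in m, angles in rad, forces in N, time in s.
With the tool pointing down it reaches from about 0.325 to 0.875 m from the base axis. Payload 4.4 kg.
Tool frame: the origin (TCP) lies between the finger pads; the fingertips stand 11 mm ahead of it and the grasp point (between the pads) lies 8 mm behind it (r.tip_reach is the distance from the TCP to the fingertips, in m); z points along the fingers, y is the line along which they close (so a half turn about z gives the same grasp; the last joint's range is limited). The gripper opens to 85 mm and grips with 20 to 120 N. Pads are 22 mm wide; open, the fingers measure 114 mm over their backs; the gripper's body (76 mm by 85 mm) begins 54 mm behind the grasp point. The pads swing forward as they close: fully open they stand 13 mm farther back than shut.
Start: joints at [-1.456, 0.207, 1.542, -0, 1.393, -0.15], TCP at [0.151, -0.555, 0.242] pointing down, gripper open.
Joint ranges: [-2.73, 2.73], [-0.86, 2.22], [0.23, 2.46], [-1.11, 4.25], [0.08, 2.63], [-2.82, 2.82]. Speed limits (rad/s): [2.79, 2.79, 3.14, 3.14, 3.14, 3.14].

INTERFACE

Orientations are given as a rotation vector (axis times angle).
In Python, from plant import r gives the robot as it stands.
- The arm moves only by the shell command python3 -m handwheel 'ROWS' [FORCE]. ROWS is a JSON object of lists of equal length, an entry for each row: "gripper": the opening in per cent of the stroke, from 0 (shut) to 100 (fully open); "travel": the shift along the tool's x, y, z in m, a list of three; "angular": the turn, a rotation vector about the tool's x, y, z in rad, a list of three. A call has 1 to 5 rows; each row is the pose to reach, as a shift and turn from the pose commanded when the call began, along the tool's axes at that moment; what a row does not reach only later rows make up. A row lasts 1/12 s, in which the tool goes at most 41.7 mm and 7.16 degrees, less where a joint would pass 70% of its speed; a pose out of reach is approached as far as the arm can. A call with a gripper value outside its range is refused whole. The fingers move at their own pace and stop on an object; FORCE is the grip in N (left out, the last holds). Time passes only in rows, so rows that repeat a pose let the fingers close. It gives the time, the measured TCP pose, the force, the opening and the grip force at its end, in the units of the state.
- r.sense(): the state, without advancing time (a new reading comes with each control period).
- r.get_image(name): name is "scene" or "top" or "wrist"; returns a dict with "img" (384x512x3 uint8, red, green, blue), "range_z" (384x512 float32, m along the optical axis (not along the pixel's ray), 0 where there is no reading), "intrinsics" (3x3 intrinsics, pixels), "origin" and "orientation" of the camera in the world. Camera axes: x right, y up, looking along -z (the intrinsics and any distortion apply to the point x, -y, -z); pixel columns grow to the right and rows downward; lengths in m; the calibration is good to about 2 mm. A picture is of the moment at which its call begins.
- r.hand_in(): hands the job in; it is judged then, once.
The state is a dict: "time_s": time; "q": joint angles; "qd": joint speeds; "tau": joint torques, N m; "tcp_pos": TCP position; "eef_rot": TCP orientation; "contact_force": force on the tool from outside, world axes, zero at the start; "wrist_torque": the same for the moment, N m; "finger_gap": finger opening in m; "gripper_force": force on a finger pad.
Only numpy, scipy, OpenCV 4.12 (cv2) and the standard library are available. Lean on these libraries where they do the work, as an engineer would, in place of code of your own. Each camera call takes 0.05 s, during which the arm holds its last target. There are 200 camera calls.

TASK

Pull the steriliser's tray out to its stop and lay every utensil that is there flat and side by side on it, handles towards the black pull-tab, in the order of use starting from the blue end: tweezers, temperature probe, palette knife, tasting spoon, basting brush (if some are missing the others keep this order). Then push the tray fully home and push the amber visor down until it is fully shut on its catch. Leave the jar, the grating disc and the cup where they are.

Things in the scene. Friction and masses are not known exactly. Their poses are not given: they have to be found in the camera images.
- tweezers_c (a point): Steel plating tweezers (two bare-steel legs), 1st in order of use. Loose, rigid, 50 g, 150 mm long; may be absent. The point is its balance, mid-height of the handle (6 mm above the underside), 50 mm from the handle's end, 100 mm from the tip. x runs to the working tip, z up. Handle: bar 16 mm wide, 12 mm high, from 50 mm behind to 45 mm ahead of the point; working end thinner.
- probe_c (a point): Temperature probe with red handle and thin steel needle, 2nd in order of use. Loose, rigid, 50 g, 150 mm long; may be absent. The point is its balance, mid-height of the handle (6 mm above the underside), 50 mm from the handle's end, 100 mm from the tip. x runs to the working tip, z up. Handle: bar 16 mm wide, 12 mm high, from 50 mm behind to 45 mm ahead of the point; working end thinner.
- spatula_c (a point): Palette knife with black handle and flat 24 mm wide steel blade, 3rd in order of use. Loose, rigid, 50 g, 150 mm long; may be absent. The point is its balance, mid-height of the handle (6 mm above the underside), 50 mm from the handle's end, 100 mm from the tip. x runs to the working tip, z up. Handle: bar 16 mm wide, 12 mm high, from 50 mm behind to 45 mm ahead of the point; working end thinner.
- spoon_c (a point): Tasting spoon with green handle and round 29 mm steel bowl, 4th in order of use. Loose, rigid, 50 g, 150 mm long; may be absent. The point is its balance, mid-height of the handle (6 mm above the underside), 50 mm from the handle's end, 100 mm from the tip. x runs to the working tip, z up. Handle: bar 16 mm wide, 12 mm high, from 50 mm behind to 45 mm ahead of the point; working end thinner.
- brush_c (a point): Basting brush with wooden handle and 28 mm wide orange head, 5th in order of use. Loose, rigid, 50 g, 150 mm long; may be absent. The point is its balance, mid-height of the handle (6 mm above the underside), 50 mm from the handle's end, 100 mm from the tip. x runs to the working tip, z up. Handle: bar 16 mm wide, 12 mm high, from 50 mm behind to 45 mm ahead of the point; working end thinner.
- steriliser: White box, fixed to the table, 345 mm wide along its x, 250 mm deep, 95 mm high; yaw varies. Origin on the table below the middle of its front edge; y points into the box, the open front looks to -y, z up. The roof starts 50 mm behind the front edge; the side walls reach 12 mm ahead of it.
- tray (a joint): Slide of the tray, m: 0 fully home, 0.20 pulled out to its stop (towards the steriliser's -y). About 1.5 N of friction; it stays where it is left. Starts partly out.
- tray_mid (a point): Middle of the top of the tray's floor, 16 mm above the table; moves with the tray, axes as the steriliser's. Shallow aluminium tray, inside 284 mm along x, 192 mm along y, walls rise 12 mm above the floor. Blue end wall at -x, black pull-tab on the -y side. Out to its stop, neither visor nor roof overhangs it.
- tray_tab (a point): Top of the black pull-tab at the middle of the tray's front: upright block 36 mm wide (x), 10 mm thick (y), from 14 to 70 mm above the table; its centre is 105 mm to -y of the tray's middle. With the tray home its front face is 4 mm behind the steriliser's front edge, free from above while the visor is open.
- visor (a joint): Hinge of the amber see-through visor, rad: 0 shut and seated, 2.95 thrown back over the roof; starts at 2.5 to 2.9 and sinks back to its stop at 2.95. Below about 1.7 its weight carries it down until it rests ajar at about 0.2 on a sprung ball catch; push it past this (a few N at the lower edge) to seat at 0, where the catch holds it.
- visor_hinge (a point): Middle of the hinge axis (along the steriliser's x), 91 mm above the table, 45 mm behind its front edge; turns with the visor. Shut, the visor is an L 304 mm wide: top panel level 53 mm forward of the axis, then a front panel 5 mm thick, 76 mm down. It opens forward and up; thrown back, the front panel stands up with its outer face to the rear.
- jar: Bystander: glass jar with black cap, 66 mm diameter, 100 mm high; origin under its middle.
- disc: Bystander: steel grating disc lying flat, 130 mm diameter; origin under its middle.
- cup: Bystander: white cup, 60 mm diameter, 55 mm high; origin under its middle.
Not all that is in view belongs to the job. What is meant by the part that bears spatula_c is not yellow, and is the smaller of those in its own colour.

How it is judged:
By the outcome, as a careful person would: the job done as asked, in the order asked, and still so for the second after the job is handed in, with the robot touching nothing.
Of tweezers, probe, spatula, spoon, brush only 3 to 5 are there at a start; the rules pass over those that are not, and their reading is None.
At some moment in a run one of tweezers, probe, spatula, spoon, brush may be knocked a few centimetres aside while the robot is not near it.
Once in a run the grip may slacken for a moment while it holds something.
It also fails if it takes over 208 s, if anything falls off the work surface, if the arm or the gripper's body presses on something with over 40 N, if the wrist force passes 120 N, or if a joint passes its speed limit or range.

## Working session

There is one attempt and no reset: what is moved stays moved. The work goes in short steps, Python scripts to look and compute and a shell command to move; the robot and the scene stay as the last step left them, time stands still between calls to the robot, and variables do not carry over. Pictures are saved under pics/ and viewed, at most 14 in all, crops included, and the job is handed in when it is done.

```bash
ls; mkdir -p pics; cat > h.py <<'E'
import numpy as np, cv2, sys
from scipy.spatial.transform import Rotation as R
from plant import r
def snap(n):
    d=r.get_image(n); np.savez(''+n+'.npz',**d); return d
def load(n): return dict(np.load(''+n+'.npz'))
def rotm(o):
    o=np.asarray(o,float)
    return o if o.shape==(3,3) else (R.from_rotvec(o).as_matrix() if o.size==3 else R.from_quat(o).as_matrix())
def pix(d,u,v,z=None):
    """world point at pixel; by depth or on plane z"""
    K=d['intrinsics']; ray=np.array([(u-K[0,2])/K[0,0],-(v-K[1,2])/K[1,1],-1.])
    M=rotm(d['orientation']); o=np.asarray(d['origin'])
    if z is None:
        a=d['range_z'][int(v)-1:int(v)+2,int(u)-1:int(u)+2]; t=np.median(a)
    else: t=(z-o[2])/(M@ray)[2]
    return o+M@ray*t
def save(img,n,s=1,box=None):
    if box: img=img[box[1]:box[3],box[0]:box[2]]
    cv2.imwrite('pics/'+n,cv2.resize(img[:,:,::-1],None,fx=s,fy=s,interpolation=cv2.INTER_CUBIC))
E
python3 - <<'E'
from h import *
for n in('top','scene'):
    d=snap(n); save(d['img'],n+'0.png',1.5); print({k:(v if k not in('img','range_z') else v.shape) for k,v in d.items()})
print(r.sense())
E
```

```text
pics
{'img': (384, 512, 3), 'range_z': (384, 512), 'intrinsics': array([[479.27298675,   0.        , 255.90583499],
       [  0.        , 479.27298675, 195.37204296],
       [  0.        ,   0.        ,   1.        ]]), 'origin': array([ 0.36636077, -0.11481499,  1.67476737]), 'orientation': array([ 0.05595287, -0.03437603, -1.57336855])}
{'img': (384, 512, 3), 'range_z': (384, 512), 'intrinsics': array([[352.46310966,   0.        , 258.43303995],
       [  0.        , 352.46310966, 192.20074694],
       [  0.        ,   0.        ,   1.        ]]), 'origin': array([ 1.28696528, -0.34964342,  0.78021967]), 'orientation': array([0.76040061, 0.58509103, 1.18333715])}
{'time_s': 0.1, 'q': array([-1.45550460e+00,  2.07368154e-01,  1.54287165e+00,  7.86035037e-06,
        1.39350931e+00, -1.50524573e-01]), 'qd': array([-0.00072902, -0.0021515 , -0.00475065, -0.0001351 , -0.00033072,
       -0.00019273]), 'tau': array([-1.94406089e-04, -3.84091938e+01, -2.92548555e+01, -1.57401405e-04,
        4.84844728e-03,  1.75541800e-05]), 'tcp_pos': array([ 0.15094813, -0.55411697,  0.2411942 ]), 'eef_rot': array([-3.11174934e+00, -4.16027193e-01, -7.17700175e-05]), 'contact_force': array([-0.76405541, -0.08057693, -0.25587338]), 'wrist_torque': array([-0.05499493,  0.00588164, -0.03403067]), 'gripper_force': 0.0, 'finger_gap': 0.08547135989859692}
```

View pics/top0.png

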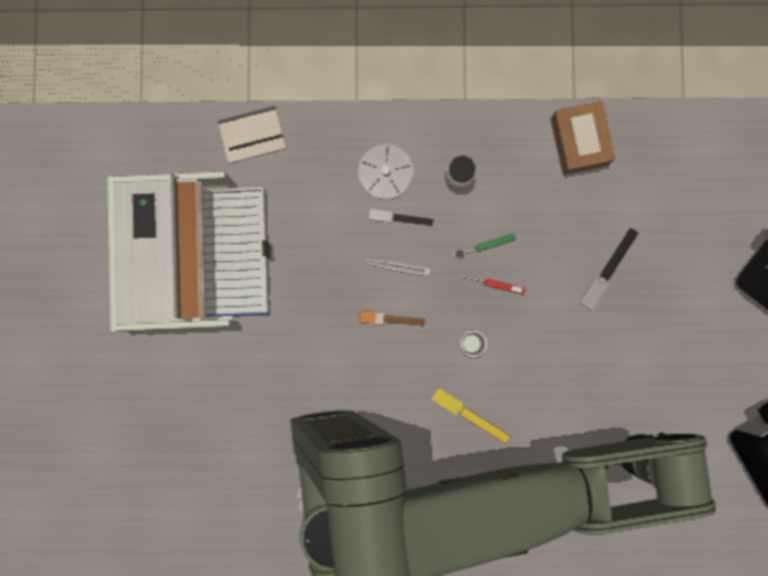

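View pics/scene0.png

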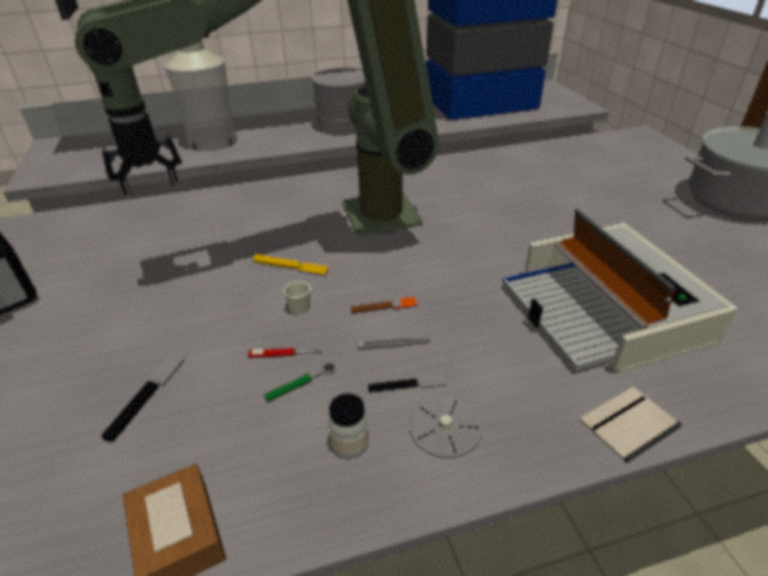

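The top view shows all five utensils: tweezers (398,267), red probe (497,286), green spoon (485,246), wooden brush (392,320) and a small black palette knife (400,217). There are three candidates for the palette knife: the small black one (400,217), the large black one (610,268) and the yellow one (470,415), all in the 1.5x picture. The small black one fits, being not yellow and the smaller of the two black ones. I'll confirm it in a crop. The steriliser is at (190,250), with its front facing right and the blue end towards the robot.

```bash
python3 - <<'E'
from h import *
d=load('top'); save(d['img'],'crop_ut.png',4,(225,110,425,250)); save(d['img'],'crop_st.png',6,(65,108,190,206))
print('tip',r.tip_reach)
hsv=cv2.cvtColor(d['img'],cv2.COLOR_RGB2HSV)
for u,v in [(75,119),(75,218),(119,118),(118,217),(137,125),(137,213),(178,166)]:
    print((u,v),pix(d,u,v).round(3))
E
```

```text
tip 0.011
(75, 119) [0.715 0.511 0.097]
(75, 218) [0.384 0.506 0.094]
(119, 118) [0.718 0.364 0.095]
(118, 217) [0.387 0.362 0.098]
(137, 125) [0.712 0.326 0.009]
(137, 213) [0.402 0.323 0.006]
(178, 166) [0.562 0.174 0.048]
```

View pics/crop_ut.png

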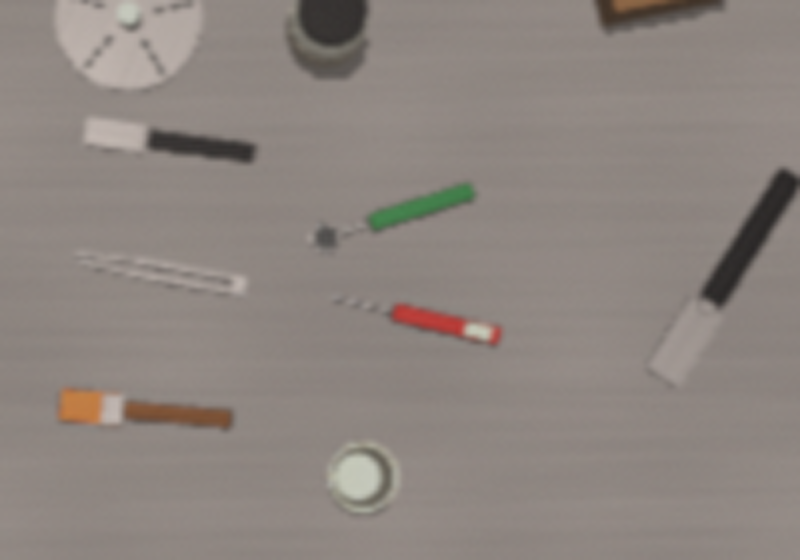

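View pics/crop_st.png

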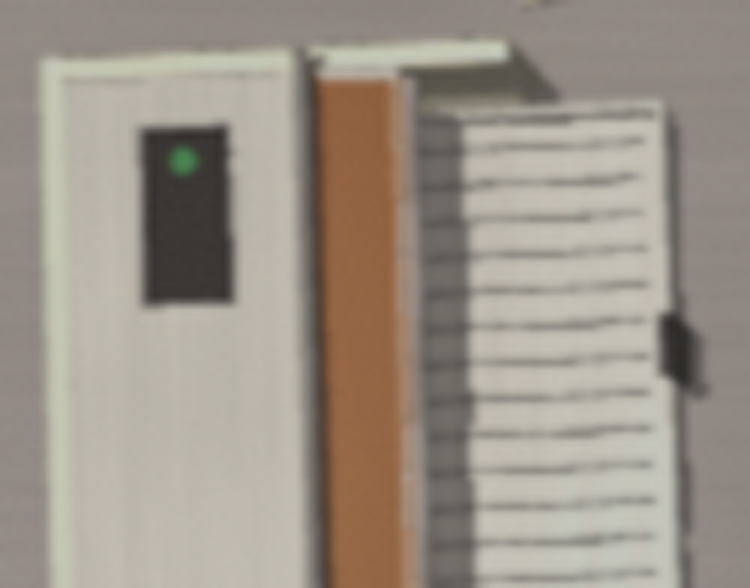

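The crop confirms it: the small knife at crop (170,138) has a black handle and steel blade, and the other black one at (720,275) is plainly larger. The steriliser crop shows the visor thrown back (brown panel, crop x 315–400), the tray partly out and the tab at (680,350).

```bash
python3 - <<'E'
from h import *
d=load('top'); K=d['intrinsics']; M=rotm(d['orientation'])
V,U=np.mgrid[0:384,0:512]; Z=d['range_z']
P=np.stack([(U-K[0,2])/K[0,0]*Z,-(V-K[1,2])/K[1,1]*Z,-Z],-1)@M.T+d['origin']
np.save('P.npy',P)
box=(U>60)&(U<165)&(V>105)&(V<230)
m=box&(P[...,2]>.088)&(P[...,2]<.103)
rc=cv2.minAreaRect(P[m][:,:2].astype(np.float32)); print(rc, cv2.boxPoints(rc).round(3).tolist())
m2=(U>130)&(U<185)&(V>120)&(V<215)&(P[...,2]>.022)&(P[...,2]<.036)
rc=cv2.minAreaRect(P[m2][:,:2].astype(np.float32)); print('tray rim',cv2.boxPoints(rc).round(3).tolist(),m2.sum())
m3=(U>170)&(U<190)&(V>150)&(V<180)&(P[...,2]>.06); print('tab',P[m3].mean(0),P[m3].min(0),P[m3].max(0),m3.sum())
m4=box&(P[...,2]>.12); print('visor',P[m4].mean(0),P[m4].min(0),P[m4].max(0))
for n,e,t in [('tweez',(246,286),(77,256)),('probe',(500,336),(334,298)),('knife',(255,153),(85,130)),('spoon',(472,191),(312,242)),('brush',(231,418),(60,404))]:
    e=pix(d,225+e[0]/4-.4,110+e[1]/4-.4,.010); t=pix(d,225+t[0]/4-.4,110+t[1]/4-.4,.006)
    v=t-e; print(n,'L',np.linalg.norm(v).round(3),'pt',(e+v/3)[:2].round(4),'yaw deg',np.degrees(np.arctan2(v[1],v[0])).round(1))
E
```

```text
((0.5544689893722534, 0.3891373574733734), (0.3461481034755707, 0.26362109184265137), 2.417316198348999) [[0.37599998712539673, 0.5139999985694885], [0.3869999945163727, 0.25], [0.7329999804496765, 0.26499998569488525], [0.722000002861023, 0.527999997138977]]
tray rim [[0.3959999978542328, 0.3230000138282776], [0.4009999930858612, 0.1679999977350235], [0.722000002861023, 0.17900000512599945], [0.7170000076293945, 0.3330000042915344]] 455
tab [0.55228038 0.16320427 0.15027755] [ 0.36636077 -0.11481499  0.06023706] [0.57997222 0.18459896 1.67476737] 39
visor [0.53351164 0.29021888 0.36017802] [ 0.36636077 -0.11481499  0.12016302] [0.70829765 0.36291319 1.67476737]
tweez L 0.15 pt [ 0.5207 -0.1483] yaw deg 79.5
probe L 0.147 pt [ 0.4785 -0.3696] yaw deg 76.7
knife L 0.15 pt [ 0.6355 -0.1564] yaw deg 81.7
spoon L 0.146 pt [ 0.5794 -0.3483] yaw deg 107.4
brush L 0.149 pt [ 0.401  -0.1341] yaw deg 85.1
```

```bash
cat >> h.py <<'E'
S=np.array([.5595,.2695]); YS=.0422
def toS(p): c,s=np.cos(YS),np.sin(YS); a=np.asarray(p[:2])-S; return np.array([c*a[0]+s*a[1],-s*a[0]+c*a[1]])
def toW(p): c,s=np.cos(YS),np.sin(YS); return S+np.array([c*p[0]-s*p[1],s*p[0]+c*p[1]])
def rep():
    s=r.sense(); M=rotm(s['eef_rot']); print('t',round(s['time_s'],2),'xy',s['tcp_pos'].round(4),'S',toS(s['tcp_pos']).round(4),'yaw',round(np.degrees(np.arctan2(M[1,0],M[0,0])),2),'zdn',M[:,2].round(4),'F',s['contact_force'].round(1),'gap',round(s['finger_gap'],4),'gf',round(s['gripper_force'],1)); return s
def todo(x,y,z=None,yaw=None):
    """travel/turn in tool axes to world x,y,z and yaw (deg) of tool x"""
    s=rep(); M=rotm(s['eef_rot']); p=s['tcp_pos']
    d=np.array([x,y,p[2] if z is None else z])-p; print('travel',(M.T@d).round(4), end=' ')
    if yaw is not None:
        a=np.radians(yaw)-np.arctan2(M[1,0],M[0,0]); a=(a+np.pi/2)%np.pi-np.pi/2
        print('angz',round(-a,4),end='')
    print()
E
python3 -m handwheel '{"gripper":[0,0,0,0,0],"travel":[[0,0,0],[0,0,0],[0,0,0],[0,0,0],[0,0,0]],"angular":[[0,0,-0.45],[0,0,-0.45],[0,0,-0.45],[0,0,-0.45],[0,0,-0.45]]}'
python3 -m handwheel '{"gripper":[0,0,0,0,0],"travel":[[0,0,0],[0,0,0],[0,0,0],[0,0,0],[0,0,0]],"angular":[[0,0,-0.45],[0,0,-0.45],[0,0,-0.45],[0,0,-0.45],[0,0,-0.45]]}'
python3 -m handwheel '{"gripper":[0,0,0,0,0],"travel":[[0,0,0],[0,0,0],[0,0,0],[0,0,0],[0,0,0]],"angular":[[0,0,-0.447],[0,0,-0.447],[0,0,-0.447],[0,0,-0.447],[0,0,-0.447]]}'
python3 -c "
from h import *
todo(*toW([0,-.062]),.25,90+np.degrees(YS)); d=load('top'); print('tab',toS(pix(d,178.3,166.3,.07)))"
```

```text
time_s: 0.52
tcp_pos: [0.151, -0.5544, 0.2416]
eef_rot: [-2.941, -1.102, -0.001]
contact_force: [-0.7, -0.5, -0.2]
finger_gap: 0.0253
gripper_force: 0.0
time_s: 0.93
tcp_pos: [0.151, -0.5545, 0.2418]
eef_rot: [-2.623, -1.728, -0.001]
contact_force: [1.0, 0.2, 0.7]
finger_gap: -0.0001
gripper_force: 0.0
time_s: 1.35
tcp_pos: [0.151, -0.5546, 0.242]
eef_rot: [-2.177, -2.265, -0.001]
contact_force: [0.2, -0.4, 0.2]
finger_gap: -0.0001
gripper_force: 0.0
t 1.35 xy [ 0.151  -0.5546  0.242 ] S [-0.4429 -0.8062] yaw 92.28 zdn [-1.e-04  5.e-04 -1.e+00] F [ 0.2 -0.4  0.2] gap -0.0001 gf 0.0
travel [ 0.7452  0.4411 -0.0076] angz -0.0024
tab [-0.0058588 -0.1006731]
```

```bash

python3 -m handwheel '{"gripper":[0,0,0,0,0],"travel":[[0.149,0.088,0],[0.149,0.088,0],[0.149,0.088,0],[0.149,0.088,0],[0.149,0.088,0]],"angular":[[0,0,0],[0,0,0],[0,0,0],[0,0,0],[0,0,0]]}' | head -2
python3 -m handwheel '{"gripper":[0,0,0,0,0],"travel":[[0.149,0.088,0],[0.149,0.088,0],[0.149,0.088,0],[0.149,0.088,0],[0.149,0.088,0]],"angular":[[0,0,0],[0,0,0],[0,0,0],[0,0,0],[0,0,0]]}' | head -2
python3 -m handwheel '{"gripper":[0,0,0,0,0],"travel":[[0.149,0.088,0],[0.149,0.088,0],[0.149,0.088,0],[0.149,0.088,0],[0.149,0.088,0]],"angular":[[0,0,0],[0,0,0],[0,0,0],[0,0,0],[0,0,0]]}' | head -2
python3 -m handwheel '{"gripper":[0,0,0,0,0],"travel":[[0.149,0.088,0],[0.149,0.088,0],[0.149,0.088,0],[0.149,0.088,0],[0.149,0.088,0]],"angular":[[0,0,0],[0,0,0],[0,0,0],[0,0,0],[0,0,0]]}' | head -2
python3 -m handwheel '{"gripper":[0,0,0,0,0],"travel":[[0.147,0.088,0],[0.147,0.088,0],[0.147,0.088,0],[0.147,0.088,0],[0.147,0.088,0]],"angular":[[0,0,0],[0,0,0],[0,0,0],[0,0,0],[0,0,0]]}' | head -2
python3 - <<'E'
from h import *
todo(*toW([0,-.065]),.051,90+np.degrees(YS))
d=snap('wrist'); save(d['img'],'wrist1.png',1.5); print(d['origin'],d['orientation'])
E
```

```text
time_s: 1.77
tcp_pos: [0.2346, -0.3966, 0.2414]
time_s: 2.18
tcp_pos: [0.3161, -0.2448, 0.2421]
time_s: 2.6
tcp_pos: [0.398, -0.0926, 0.2425]
time_s: 3.02
tcp_pos: [0.4801, 0.0592, 0.2425]
time_s: 3.43
tcp_pos: [0.5621, 0.2096, 0.2414]
t 3.43 xy [0.5621 0.2096 0.2414] S [ 0.     -0.0599] yaw 92.45 zdn [ 0.0013  0.0023 -1.    ] F [-0.2 -0.8  0.1] gap -0.0001 gf 0.0
travel [-0.0055 -0.0003  0.1904] angz 0.0006
[0.55801654 0.29068793 0.3724345 ] [-0.31291064 -0.0095582   0.04203148]
```

View pics/wrist1.png

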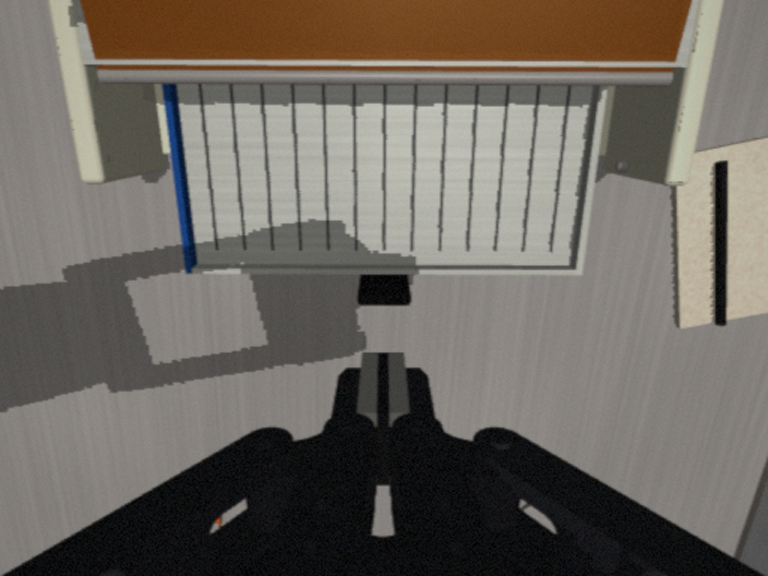

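The wrist view shows the tray, with the blue wall at left x≈178 and the tab at (384,288). The side wall ends are at (92,180) and (678,184).

```bash
python3 - <<'E'
from h import *
d=load('wrist')
f=lambda u,v,z=None:toS(pix(d,u/1.5,v/1.5,z)).round(4)
print('wall ends',f(82,180,.095),f(687,184,.095))
print('tray rim corners',f(190,270,.028),f(581,271,.028))
print('tab depth pts',[pix(d,384/1.5,v/1.5).round(3) for v in(278,284,290,296,302)])
print('tab top far/near', f(384,276,.07),f(384,304,.07), f(359,276,.07),f(410,276,.07))
E
```

```text
wall ends [-0.1681 -0.009 ] [ 0.1719 -0.0111]
tray rim corners [-0.1414 -0.0816] [ 0.1473 -0.0824]
tab depth pts [array([0.565, 0.184, 0.036]), array([0.565, 0.184, 0.05 ]), array([0.565, 0.184, 0.062]), array([0.565, 0.182, 0.069]), array([0.565, 0.178, 0.069])]
tab top far/near [ 0.0014 -0.0732] [ 0.0014 -0.0926] [-0.0149 -0.0732] [ 0.0183 -0.0732]
```

```bash
sed -i 's/^S=.*/S=np.array([.5615,.2696]); YS=.0422/' h.py
python3 -m handwheel '{"gripper":[0,0,0,0,0],"travel":[[0,0.002,0.19],[0,0.002,0.19],[0,0.002,0.19],[0,0.002,0.19],[0,0.002,0.19]],"angular":[[0,0,0],[0,0,0],[0,0,0],[0,0,0],[0,0,0]]}' 
python3 -m handwheel '{"gripper":[0,0,0,0,0],"travel":[[-0.02,0,0],[-0.04,0,0],[-0.06,0,0],[-0.08,0,0],[-0.1,0,0]],"angular":[[0,0,0],[0,0,0],[0,0,0],[0,0,0],[0,0,0]]}'
python3 -m handwheel '{"gripper":[0,0,0,0,0],"travel":[[-0.003,0,0],[-0.006,0,0],[-0.009,0,0],[-0.012,0,0],[-0.015,0,0]],"angular":[[0,0,0],[0,0,0],[0,0,0],[0,0,0],[0,0,0]]}'
python3 -c "
from h import *
rep()"
```

```text
time_s: 3.9
tcp_pos: [0.5579, 0.2027, 0.0472]
eef_rot: [-2.176, -2.261, 0.012]
contact_force: [-0.0, -0.2, -0.4]
finger_gap: 0.0001
gripper_force: 0.0
time_s: 4.32
tcp_pos: [0.564, 0.1038, 0.0515]
eef_rot: [-2.176, -2.262, 0.003]
contact_force: [-1.1, 3.0, -2.8]
finger_gap: 0.0002
gripper_force: 1.5
time_s: 4.73
tcp_pos: [0.5663, 0.0931, 0.0527]
eef_rot: [-2.174, -2.265, -0.005]
contact_force: [-0.1, 13.6, 0.7]
finger_gap: 0.0001
gripper_force: 6.4
t 4.73 xy [0.5663 0.0931 0.0527] S [-0.0027 -0.1766] yaw 92.36 zdn [ 3.0e-04  3.7e-03 -1.0e+00] F [-0.1 13.6  0.7] gap 0.0001 gf 6.4
```

```bash

python3 -m handwheel '{"gripper":[0,0,0,0,0],"travel":[[0.006,0,0],[0.006,0,0],[0.006,0,-0.19],[0.006,0,-0.19],[0.006,0,-0.19]],"angular":[[0,0,0],[0,0,0],[0,0,0],[0,0,0],[0,0,0]]}' | head -2
python3 -m handwheel '{"gripper":[50,50,50,50,50],"travel":[[-0.15,-0.03,-0.06],[-0.15,-0.03,-0.06],[-0.15,-0.03,-0.06],[-0.15,-0.03,-0.06],[-0.15,-0.03,-0.06]],"angular":[[0,0,0],[0,0,0],[0,0,0],[0,0,0],[0,0,0]]}' | head -2
python3 -m handwheel '{"gripper":[50,50,50,50,50],"travel":[[-0.17,-0.03,0],[-0.17,-0.03,0],[-0.17,-0.03,0],[-0.17,-0.03,0],[-0.17,-0.03,0]],"angular":[[0,0,0],[0,0,0],[0,0,0],[0,0,0],[0,0,0]]}' | head -2
python3 -m handwheel '{"gripper":[50,50],"travel":[[0,0,0],[0,0,0]],"angular":[[0,0,0],[0,0,0]]}'
python3 - <<'E'
from h import *
rep(); d=snap('wrist'); save(d['img'],'wrist2.png',1.5); d=snap('top')
print('tray corners later')
E
```

```text
time_s: 5.15
tcp_pos: [0.5649, 0.0974, 0.1774]
time_s: 5.57
tcp_pos: [0.5437, -0.0602, 0.2413]
time_s: 5.98
tcp_pos: [0.5186, -0.2309, 0.2372]
time_s: 6.15
tcp_pos: [0.5194, -0.2245, 0.2368]
eef_rot: [-2.174, -2.266, -0.0]
contact_force: [-0.4, 0.1, -0.5]
finger_gap: 0.0424
gripper_force: 0.0
t 6.15 xy [ 0.5194 -0.2245  0.2368] S [-0.0629 -0.4919] yaw 92.38 zdn [-8.e-04  1.e-03 -1.e+00] F [-0.4  0.1 -0.5] gap 0.0424 gf 0.0
tray corners later
```

View pics/wrist2.png

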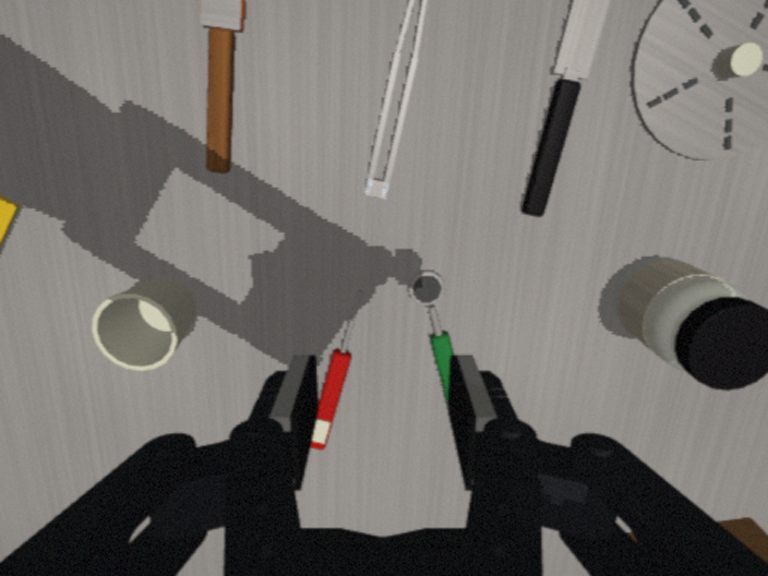

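The wrist view shows brush (219,100), tweezers (395,100), knife (550,150), probe (330,400) and spoon (440,340). All of their handles point towards -y.

```bash
python3 - <<'E'
from h import *
d=load('wrist')
f=lambda u,v,z:pix(d,u/1.5,v/1.5,z)
for n,e,t in [('tweez',(376,192),(421,0)),('knife',(533,212),(567,81)),('brush',(218,169),(222,29)),('probe',(318,445),(342,352))]:
    e=f(*e,.011);t=f(*t,.011);v=t-e;L=np.linalg.norm(v); print(n,'L',L.round(4),'pt',(e+v/L*.05)[:2].round(4),'yaw',np.degrees(np.arctan2(v[1],v[0])).round(1))
e=f(440,336,.012);t=f(427,271,.005);print('spoon front/tip',e,t)
d=load('top');P=None
print('tray', [pix(d,u,v).round(3) for u,v in((210,126),)])
save(d['img'],'top2.png',6,(120,110,250,210))
E
```

```text
tweez L 0.1271 pt [ 0.523  -0.1421] yaw 78.9
knife L 0.0907 pt [ 0.6354 -0.1514] yaw 83.1
brush L 0.0911 pt [ 0.4042 -0.1297] yaw 84.8
probe L 0.0917 pt [ 0.4819 -0.3614] yaw 77.8
spoon front/tip [ 0.5686057  -0.30285509  0.012     ] [ 0.55523519 -0.25133798  0.005     ]
tray [array([ 0.709,  0.07 , -0.   ])]
```

View pics/top2.png

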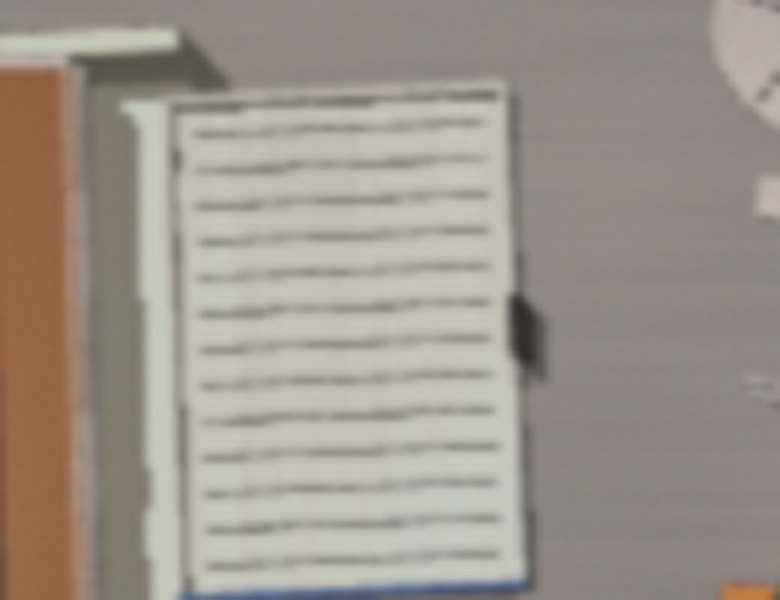

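```bash
python3 - <<'E'
from h import *
d=load('top')
f=lambda u,v,z:toS(pix(d,120+u/6-.4,110+v/6-.4,z)).round(4)
print('tray front corners',f(507,83,.028),f(527,588,.028),'tab',f(515,325,.07), 'depth front', f(175,105,.028))
for x in(-.104,-.052,0,.052,.104): print(x,toW([x,-.111]).round(4))
todo(.523,-.1421,.014,78.9)
E
```

```text
tray front corners [ 0.143  -0.1886] [-0.15   -0.1888] tab [-0.0035 -0.1926] depth front [0.1393 0.0046]
-0.104 [0.4623 0.1543]
-0.052 [0.5142 0.1565]
0 [0.5662 0.1587]
0.052 [0.6181 0.1609]
0.104 [0.6701 0.1631]
t 6.25 xy [ 0.5197 -0.2233  0.237 ] S [-0.0626 -0.4907] yaw 92.52 zdn [-6.e-04  9.e-04 -1.e+00] F [ 0.6 -0.  -0.6] gap 0.0426 gf 0.0
travel [0.0808 0.007  0.2231] angz 0.2376
```

```bash

python3 -m handwheel '{"gripper":[50,50,50,50,50],"travel":[[0.081,0.007,0.15],[0.081,0.007,0.15],[0.081,0.007,0.15],[0.081,0.007,0.15],[0.081,0.007,0.15]],"angular":[[0,0,0.238],[0,0,0.238],[0,0,0.238],[0,0,0.238],[0,0,0.238]]}' 60 >/dev/null
python3 -m handwheel '{"gripper":[50,50],"travel":[[0,0,0],[0,0,0]],"angular":[[0,0,0],[0,0,0]]}'
python3 - <<'E'
from h import *
todo(.523,-.1421,.014,78.9); d=snap('wrist'); save(d['img'],'wrist3.png',1.5)
E
```

```text
time_s: 6.83
tcp_pos: [0.5243, -0.1433, 0.0884]
eef_rot: [2.424, 1.995, 0.001]
contact_force: [-0.2, -0.9, 0.8]
finger_gap: 0.0431
gripper_force: 0.0
t 6.83 xy [ 0.5243 -0.1433  0.0884] S [-0.0546 -0.411 ] yaw 78.91 zdn [ 0.0017 -0.0012 -1.    ] F [-0.2 -0.9  0.8] gap 0.0431 gf 0.0
travel [ 0.001  -0.0017  0.0744] angz 0.0002
```

View pics/wrist3.png

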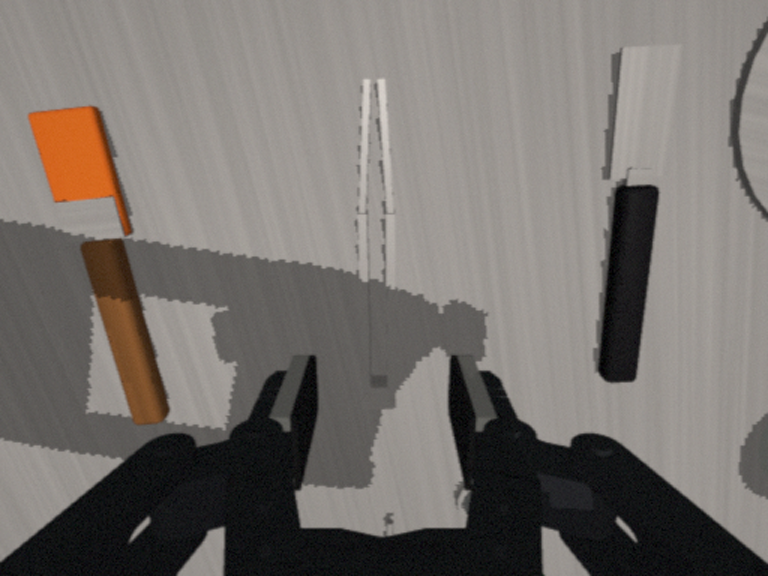

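The tweezers (376,230) sit centrally between the pads (382), so I descend, grip and lift.

```bash

python3 -m handwheel '{"gripper":[50,50,50,50,50],"travel":[[0.001,-0.002,0.03],[0.001,-0.002,0.06],[0.001,-0.002,0.074],[0.001,-0.002,0.074],[0.001,-0.002,0.074]],"angular":[[0,0,0],[0,0,0],[0,0,0],[0,0,0],[0,0,0]]}' 60 
python3 -m handwheel '{"gripper":[0,0,0,0,0],"travel":[[0,0,0],[0,0,0],[0,0,0],[0,0,0],[0,0,0]],"angular":[[0,0,0],[0,0,0],[0,0,0],[0,0,0],[0,0,0]]}' 60
python3 -m handwheel '{"gripper":[0,0,0,0,0],"travel":[[0,0,0],[0,0,-0.03],[0,0,-0.06],[0,0,-0.09],[0,0,-0.1]],"angular":[[0,0,0],[0,0,0],[0,0,0],[0,0,0],[0,0,0]]}'
python3 -c "
from h import *
todo(*toW([-.101,-.111]),.1,92.42)"
```

```text
time_s: 7.3
tcp_pos: [0.5229, -0.1438, 0.0149]
eef_rot: [2.427, 1.991, 0.002]
contact_force: [1.4, 0.3, 0.4]
finger_gap: 0.0424
gripper_force: 0.0
time_s: 7.72
tcp_pos: [0.5237, -0.1438, 0.0161]
eef_rot: [2.424, 1.99, 0.003]
contact_force: [-1.2, -0.4, 7.5]
finger_gap: 0.0139
gripper_force: 59.7
time_s: 8.13
tcp_pos: [0.5248, -0.144, 0.1191]
eef_rot: [2.421, 1.988, 0.007]
contact_force: [1.7, -0.6, -0.1]
finger_gap: 0.0135
gripper_force: 59.0
t 8.13 xy [ 0.5248 -0.144   0.1191] S [-0.0541 -0.4116] yaw 78.78 zdn [ 0.0093 -0.0042 -0.9999] F [ 1.7 -0.6 -0.1] gap 0.0135 gf 59.0
travel [ 0.2812 -0.1166  0.0173] angz -0.2381
```

```bash

python3 -m handwheel '{"gripper":[0,0,0,0,0],"travel":[[0.16,-0.067,0.0],[0.16,-0.067,0.0],[0.16,-0.067,0.0],[0.16,-0.067,0],[0.16,-0.067,0]],"angular":[[0,0,-0.238],[0,0,-0.238],[0,0,-0.238],[0,0,-0.238],[0,0,-0.238]]}' | tail -2
python3 -c "
from h import *
todo(*toW([-.101,-.111]),.033,92.42)"
```

```text
finger_gap: 0.0138
gripper_force: 58.9
t 8.55 xy [0.4841 0.0327 0.1128] S [-0.0873 -0.2334] yaw 92.67 zdn [-0.0024  0.0028 -1.    ] F [-0.4 -0.1 -0.9] gap 0.0138 gf 58.9
travel [ 0.1222 -0.0129  0.0802] angz 0.0044
```

```bash

python3 -m handwheel '{"gripper":[0,0,0,0,0],"travel":[[0.03,-0.013,0.0],[0.06,-0.013,0.0],[0.09,-0.013,0.0],[0.122,-0.013,0],[0.122,-0.013,0]],"angular":[[0,0,0],[0,0,0],[0,0,0],[0,0,0],[0,0,0]]}' >/dev/null
python3 -m handwheel '{"gripper":[0,0,0],"travel":[[0,0,0],[0,0,0],[0,0,0]],"angular":[[0,0,0],[0,0,0],[0,0,0]]}' | tail -2
python3 - <<'E'
from h import *
todo(*toW([-.101,-.111]),.033,92.42); d=snap('wrist'); save(d['img'],'wrist4.png',1.5)
E
```

```text
finger_gap: 0.0137
gripper_force: 58.9
t 9.22 xy [0.4688 0.1478 0.1132] S [-0.0978 -0.1177] yaw 92.34 zdn [-1.e-04 -4.e-04 -1.e+00] F [ 0.2 -0.8 -0.3] gap 0.0137 gf 58.9
travel [ 0.0068 -0.0032  0.0802] angz -0.0014
```

View pics/wrist4.png

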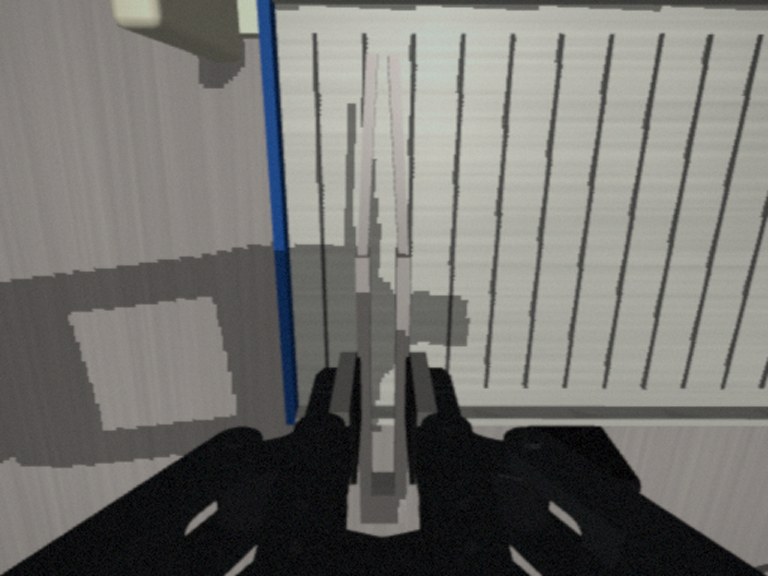

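The tweezers are held straight over the tray, with the blue wall at x≈285 in the picture. I check the wall positions numerically and lower.

```bash
python3 - <<'E'
from h import *
d=load('wrist'); f=lambda u,v,z:toS(pix(d,u/1.5,v/1.5,z)).round(4)
print('blue inner',f(295,400,.028),f(272,10,.028),'front wall inner',f(600,408,.028),'back wall',f(500,8,.028),'groove',f(525,385,.016),f(558,40,.016))
E
python3 -m handwheel '{"gripper":[0,0,0,0,0],"travel":[[0.006,-0.002,0.03],[0.006,-0.002,0.05],[0.006,-0.002,0.07],[0.006,-0.002,0.075],[0.006,-0.002,0.079]],"angular":[[0,0,0],[0,0,0],[0,0,0],[0,0,0],[0,0,0]]}' 
python3 -m handwheel '{"gripper":[0,0,0],"travel":[[0,0,0.001],[0,0,0.001],[0,0,0.001]],"angular":[[0,0,0],[0,0,0],[0,0,0]]}'
```

```text
blue inner [-0.1423 -0.1701] [-0.1413  0.0059] front wall inner [ 0.0131 -0.1751] back wall [-0.0513  0.0065] groove [-0.0224 -0.1687] [-0.0232 -0.0032]
time_s: 9.68
tcp_pos: [0.4656, 0.1537, 0.0332]
eef_rot: [-2.175, -2.265, 0.003]
contact_force: [0.3, -0.4, -0.5]
finger_gap: 0.014
gripper_force: 59.0
time_s: 9.93
tcp_pos: [0.4677, 0.1547, 0.0345]
eef_rot: [2.174, 2.266, 0.003]
contact_force: [0.2, 0.3, -0.3]
finger_gap: 0.0142
gripper_force: 59.0
```

```bash

python3 -m handwheel '{"gripper":[0,0,0],"travel":[[0,0,0.002],[0,0,0.002],[0,0,0.002]],"angular":[[0,0,0],[0,0,0],[0,0,0]]}' | sed -n 2,4p
python3 -m handwheel '{"gripper":[32,32,32,32],"travel":[[0,0,0],[0,0,0],[0,0,0],[0,0,0]],"angular":[[0,0,0],[0,0,0],[0,0,0],[0,0,0]]}'
python3 -m handwheel '{"gripper":[32,32,32,50,50],"travel":[[0,0,-0.03],[0,0,-0.06],[0,0,-0.1],[0,0,-0.14],[0,0,-0.18]],"angular":[[0,0,0],[0,0,0],[0,0,0],[0,0,0],[0,0,0]]}' | sed -n 2,4p
python3 -c "
from h import *
todo(.4819,-.3614,.09,77.8)"
```

```text
tcp_pos: [0.4673, 0.1549, 0.0321]
eef_rot: [2.173, 2.267, 0.002]
contact_force: [0.8, -0.5, 1.3]
time_s: 10.52
tcp_pos: [0.4662, 0.1548, 0.0312]
eef_rot: [-2.174, -2.267, 0.0]
contact_force: [0.2, -0.2, 0.6]
finger_gap: 0.0271
gripper_force: 0.0
tcp_pos: [0.4656, 0.1547, 0.2127]
eef_rot: [-2.174, -2.267, 0.001]
contact_force: [-0.2, 0.9, 0.6]
t 10.93 xy [0.4656 0.1547 0.2127] S [-0.1006 -0.1107] yaw 92.41 zdn [-1.1e-03 -1.0e-04 -1.0e+00] F [-0.2  0.9  0.6] gap 0.0427 gf 0.0
travel [-0.5164 -0.0053  0.1227] angz 0.255
```

```bash

python3 -m handwheel '{"gripper":[50,50,50,50,50],"travel":[[-0.19,-0.002,0],[-0.19,-0.002,0],[-0.19,-0.002,0],[-0.19,-0.002,0],[-0.19,-0.002,0]],"angular":[[0,0,0],[0,0,0],[0,0,0],[0,0,0],[0,0,0]]}' >/dev/null
python3 -m handwheel '{"gripper":[50,50,50,50,50],"travel":[[-0.19,-0.002,0],[-0.19,-0.002,0],[-0.19,-0.002,0],[-0.19,-0.002,0],[-0.19,-0.002,0]],"angular":[[0,0,0],[0,0,0],[0,0,0],[0,0,0],[0,0,0]]}' >/dev/null
python3 -m handwheel '{"gripper":[50,50,50,50,50],"travel":[[-0.136,-0.002,0.12],[-0.136,-0.002,0.12],[-0.136,-0.002,0.12],[-0.136,-0.002,0.12],[-0.136,-0.002,0.12]],"angular":[[0,0,0.255],[0,0,0.255],[0,0,0.255],[0,0,0.255],[0,0,0.255]]}' >/dev/null
python3 -m handwheel '{"gripper":[50,50],"travel":[[0,0,0],[0,0,0]],"angular":[[0,0,0],[0,0,0]]}' >/dev/null
python3 - <<'E'
from h import *
todo(.4819,-.3614,.016,77.8); d=snap('wrist'); save(d['img'],'wrist5.png',1.5)
E
```

```text
t 12.35 xy [ 0.4813 -0.3607  0.0902] S [-0.1067 -0.6263] yaw 77.72 zdn [-0.0017  0.0023 -1.    ] F [-0.  -0.4  1.6] gap 0.0429 gf 0.0
travel [-0.0007  0.0009  0.0742] angz -0.0014
```

View pics/wrist5.png

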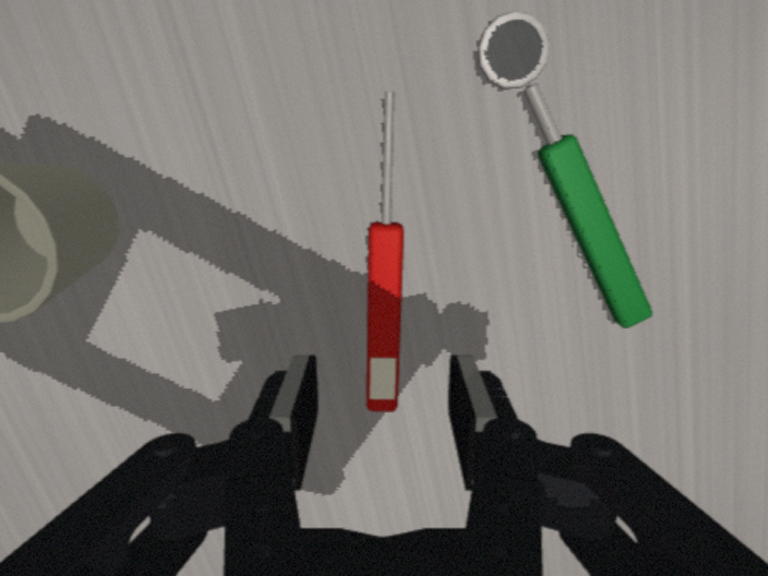

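The probe (385,320) is centred between the pads, with the spoon handle at (595,230). I take it, and measure the spoon from this picture.

```bash

python3 - <<'E'
from h import *
d=load('wrist'); f=lambda u,v,z:pix(d,u/1.5,v/1.5,z)
for n,e,t in [('probe',(382,408),(386,226)),('spoon',(633,320),(561,140))]:
    e=f(*e,.011);t=f(*t,.011);v=t-e;L=np.linalg.norm(v); print(n,'L',L.round(4),'pt',(e+v/L*.05)[:2].round(4),'yaw',np.degrees(np.arctan2(v[1],v[0])).round(1))
E
python3 -m handwheel '{"gripper":[50,50,50,50,50],"travel":[[-0.001,0.001,0.03],[-0.001,0.001,0.06],[-0.001,0.001,0.074],[-0.001,0.001,0.074],[-0.001,0.001,0.074]],"angular":[[0,0,0],[0,0,0],[0,0,0],[0,0,0],[0,0,0]]}' | sed -n 2,4p
python3 -m handwheel '{"gripper":[0,0,0,0,0],"travel":[[0,0,0],[0,0,0],[0,0,0],[0,0,0],[0,0,0]],"angular":[[0,0,0],[0,0,0],[0,0,0],[0,0,0],[0,0,0]]}' 60
python3 -m handwheel '{"gripper":[0,0,0,0,0],"travel":[[0,0,0],[0,0,-0.03],[0,0,-0.06],[0,0,-0.1],[0,0,-0.13]],"angular":[[0,0,0],[0,0,0],[0,0,0],[0,0,0],[0,0,0]]}' | tail -2
python3 -c "
from h import *
todo(*toW([-.051,-.111]),.12,92.42)"
```

```text
probe L 0.0914 pt [ 0.4807 -0.3637] yaw 76.6
spoon L 0.0911 pt [ 0.5799 -0.343 ] yaw 105.6
tcp_pos: [0.4831, -0.3612, 0.0178]
eef_rot: [-2.443, -1.974, -0.0]
contact_force: [1.0, 0.5, -0.4]
time_s: 13.23
tcp_pos: [0.4844, -0.3634, 0.02]
eef_rot: [2.442, 1.97, 0.001]
contact_force: [0.1, 1.2, 7.7]
finger_gap: 0.0131
gripper_force: 58.6
finger_gap: 0.0131
gripper_force: 58.7
t 13.65 xy [ 0.4834 -0.3628  0.1506] S [-0.1047 -0.6286] yaw 77.79 zdn [ 0.0022 -0.0022 -1.    ] F [ 0.9 -0.3 -0.1] gap 0.0131 gf 58.7
travel [ 0.5144 -0.0788  0.0296] angz -0.2553
```

```bash

python3 -m handwheel '{"gripper":[0,0,0,0,0],"travel":[[0,0,0],[0,0,0],[0,0,0],[0,0,0],[0,0,0]],"angular":[[0,0,-0.1],[0,0,-0.2],[0,0,-0.255],[0,0,-0.255],[0,0,-0.255]]}' | tail -2
python3 -m handwheel '{"gripper":[0,0,0,0,0],"travel":[[0.034,0.004,0],[0.068,0.008,0],[0.103,0.012,0],[0.137,0.015,0],[0.172,0.018,0]],"angular":[[0,0,0],[0,0,0],[0,0,0],[0,0,0],[0,0,0]]}' | tail -2
python3 -m handwheel '{"gripper":[0,0,0,0,0],"travel":[[0.034,0.004,0],[0.068,0.008,0],[0.103,0.012,0],[0.137,0.015,0],[0.172,0.018,0]],"angular":[[0,0,0],[0,0,0],[0,0,0],[0,0,0],[0,0,0]]}' | tail -2
python3 -m handwheel '{"gripper":[0,0,0,0,0],"travel":[[0.034,0.004,0],[0.068,0.008,0],[0.103,0.012,0],[0.137,0.015,0],[0.172,0.018,0]],"angular":[[0,0,0],[0,0,0],[0,0,0],[0,0,0],[0,0,0]]}' | tail -2
python3 -m handwheel '{"gripper":[0,0,0],"travel":[[0,0,0],[0,0,0],[0,0,0]],"angular":[[0,0,0],[0,0,0],[0,0,0]]}' | tail -2
python3 - <<'E'
from h import *
todo(*toW([-.051,-.111]),.037,92.42); d=snap('wrist'); im=d['img']
hsv=cv2.cvtColor(im,cv2.COLOR_RGB2HSV); m=((hsv[...,0]<8)|(hsv[...,0]>172))&(hsv[...,1]>150)&(hsv[...,2]>60)
p=np.argwhere(m)[:,::-1].astype(np.float32); print(len(p), cv2.minAreaRect(p), p.min(0),p.max(0))
f=lambda u,v,z:toS(pix(d,u,v,z)).round(4)
E
```

```text
finger_gap: 0.0127
gripper_force: 58.7
finger_gap: 0.0131
gripper_force: 58.7
finger_gap: 0.0133
gripper_force: 58.7
finger_gap: 0.0134
gripper_force: 58.7
finger_gap: 0.0127
gripper_force: 58.7
t 15.57 xy [0.5149 0.1555 0.1471] S [-0.0513 -0.1121] yaw 92.41 zdn [-3.e-04 -6.e-04 -1.e+00] F [-0.2 -0.5 -0.5] gap 0.0127 gf 58.7
travel [0.0011 0.0004 0.1101] angz -0.0002
4056 ((255.5, 258.0), (170.0, 33.0), 90.0) [239. 173.] [272. 343.]
```

```bash

python3 -m handwheel '{"gripper":[0,0,0,0,0],"travel":[[0.001,0,0.035],[0.001,0,0.07],[0.001,0,0.095],[0.001,0,0.105],[0.001,0,0.11]],"angular":[[0,0,0],[0,0,0],[0,0,0],[0,0,0],[0,0,0]]}' >/dev/null
python3 -m handwheel '{"gripper":[0,0,0,0],"travel":[[0,0,0.001],[0,0,0.001],[0,0,0.002],[0,0,0.002]],"angular":[[0,0,0],[0,0,0],[0,0,0],[0,0,0]]}'
python3 -m handwheel '{"gripper":[0,0],"travel":[[0,0,0.002],[0,0,0.002]],"angular":[[0,0,0],[0,0,0]]}'
```

```text
time_s: 16.37
tcp_pos: [0.5164, 0.1564, 0.0365]
eef_rot: [2.174, 2.266, 0.003]
contact_force: [-0.6, 0.3, -0.6]
finger_gap: 0.0129
gripper_force: 58.7
time_s: 16.53
tcp_pos: [0.5165, 0.1566, 0.0359]
eef_rot: [2.173, 2.266, 0.002]
contact_force: [-3.6, -1.7, 11.8]
finger_gap: 0.0131
gripper_force: 60.4
```

```bash

python3 -m handwheel '{"gripper":[32,32,32,32],"travel":[[0,0,-0.001],[0,0,-0.001],[0,0,-0.001],[0,0,-0.001]],"angular":[[0,0,0],[0,0,0],[0,0,0],[0,0,0]]}' | tail -3
python3 -m handwheel '{"gripper":[32,32,32,50,50],"travel":[[0,0,-0.03],[0,0,-0.06],[0,0,-0.1],[0,0,-0.14],[0,0,-0.18]],"angular":[[0,0,0],[0,0,0],[0,0,0],[0,0,0],[0,0,0]]}' | sed -n 2,4p
python3 - <<'E'
from h import *
todo(.5799,-.343,.09,105.6); d=snap('wrist'); save(d['img'],'wrist6.png',1.5); snap('top')
E
```

```text
contact_force: [-0.3, 0.7, 1.6]
finger_gap: 0.0272
gripper_force: 0.0
tcp_pos: [0.5144, 0.1566, 0.2155]
eef_rot: [-2.174, -2.267, 0.001]
contact_force: [1.3, 0.3, 0.2]
t 17.28 xy [0.5144 0.1566 0.2155] S [-0.0518 -0.111 ] yaw 92.41 zdn [-1.2e-03 -1.0e-04 -1.0e+00] F [1.3 0.3 0.2] gap 0.0431 gf 0.0
travel [-0.5019  0.0446  0.1255] angz -0.2302
```

View pics/wrist6.png

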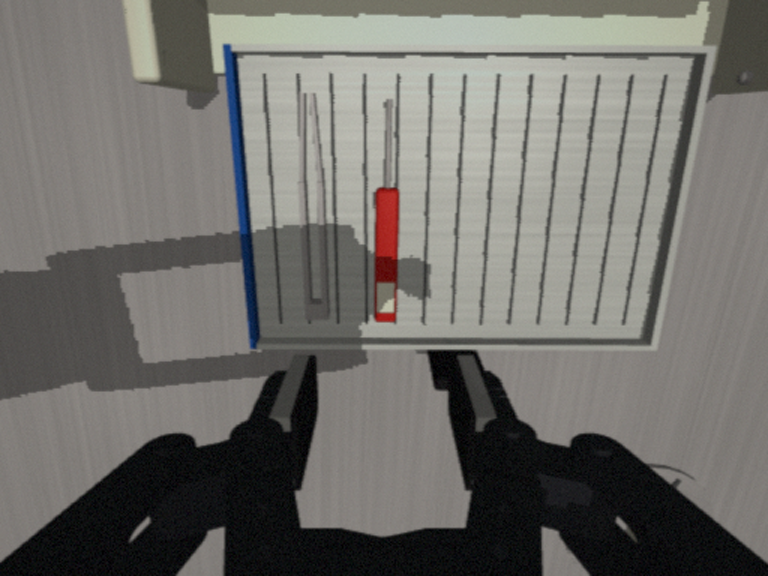

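Tweezers (312,210) and probe (387,210) lie parallel in the tray. I'll get the spoon next, using colour segmentation to check it when I arrive.

```bash
cat >> h.py <<'E'
def seg(n,d):
    """handle end/front in wrist image by colour, then point and yaw (world)"""
    h=cv2.cvtColor(d['img'],cv2.COLOR_RGB2HSV).astype(int); H,s,v=h[...,0],h[...,1],h[...,2]
    m={'spoon':(H>45)&(H<80)&(s>120)&(v>40),'brush':(H<14)&(s>110)&(v>30)&(v<180),'knife':(v<45)&(s<90),'probe':((H<6)|(H>174))&(s>150)}[n].astype(np.uint8)
    m=cv2.morphologyEx(m,cv2.MORPH_OPEN,np.ones((3,3),np.uint8)); k,l,st,c=cv2.connectedComponentsWithStats(m)
    out=[]
    for i in range(1,k):
        if st[i,4]<500: continue
        p=np.argwhere(l==i)[:,::-1]; W=np.array([pix(d,a,b,.011)[:2] for a,b in p[::7]],np.float32)
        (cx,cy),(w,hh),_=rc=cv2.minAreaRect(W); B=cv2.boxPoints(rc); e=[B[1]-B[0],B[2]-B[1]]; e=max(e,key=np.linalg.norm); e=e/np.linalg.norm(e)*(1 if e[1]>0 else -1)
        L=max(w,hh); print(n,'area',st[i,4],'box',st[i,:4],'L,W',round(L,4),round(min(w,hh),4),'pt',(np.array([cx,cy])-e*(L/2-.05)).round(4),'yaw',np.degrees(np.arctan2(e[1],e[0])).round(1))
E
python3 -m handwheel '{"gripper":[50,50,50,50,50],"travel":[[-0.18,0.015,0],[-0.18,0.015,0],[-0.18,0.015,0],[-0.18,0.015,0],[-0.18,0.015,0]],"angular":[[0,0,0],[0,0,0],[0,0,0],[0,0,0],[0,0,0]]}' >/dev/null
python3 -m handwheel '{"gripper":[50,50,50,50,50],"travel":[[-0.18,0.015,0],[-0.18,0.015,0],[-0.18,0.015,0],[-0.18,0.015,0],[-0.18,0.015,0]],"angular":[[0,0,0],[0,0,0],[0,0,0],[0,0,0],[0,0,0]]}' >/dev/null
python3 -m handwheel '{"gripper":[50,50,50,50,50],"travel":[[-0.142,0.015,0.125],[-0.142,0.015,0.125],[-0.142,0.015,0.125],[-0.142,0.015,0.125],[-0.142,0.015,0.125]],"angular":[[0,0,-0.23],[0,0,-0.23],[0,0,-0.23],[0,0,-0.23],[0,0,-0.23]]}' >/dev/null
python3 -m handwheel '{"gripper":[50,50],"travel":[[0,0,0],[0,0,0]],"angular":[[0,0,0],[0,0,0]]}' >/dev/null
python3 - <<'E'
from h import *
todo(.5799,-.343,.018,105.6); d=snap('wrist'); seg('spoon',d); seg('probe',d)
E
```

```text
t 18.8 xy [ 0.5798 -0.3426  0.0866] S [-0.0076 -0.6124] yaw 105.49 zdn [-0.0035  0.0034 -1.    ] F [0.3 0.7 0.7] gap 0.0429 gf 0.0
travel [-0.0007  0.0002  0.0686] angz -0.0019
spoon area 2673 box [242 147  26 127] L,W 0.0931 0.0147 pt [ 0.5806 -0.3439] yaw 107.5
```

```bash

python3 -m handwheel '{"gripper":[50,50,50,50,50],"travel":[[0,0.001,0.03],[0,0.001,0.06],[0,0.001,0.069],[0,0.001,0.069],[0,0.001,0.069]],"angular":[[0,0,-0.03],[0,0,-0.03],[0,0,-0.03],[0,0,-0.03],[0,0,-0.03]]}' | sed -n 2,4p
python3 -m handwheel '{"gripper":[0,0,0,0,0],"travel":[[0,0,0],[0,0,0],[0,0,0],[0,0,0],[0,0,0]],"angular":[[0,0,0],[0,0,0],[0,0,0],[0,0,0],[0,0,0]]}' 60
python3 -m handwheel '{"gripper":[0,0,0,0,0],"travel":[[0,0,0],[0,0,-0.03],[0,0,-0.06],[0,0,-0.1],[0,0,-0.13]],"angular":[[0,0,0],[0,0,0],[0,0,0],[0,0,0],[0,0,0]]}' | tail -2
python3 -m handwheel '{"gripper":[0,0,0,0,0],"travel":[[0,0,0],[0,0,0],[0,0,0],[0,0,0],[0,0,0]],"angular":[[0,0,0.1],[0,0,0.2],[0,0,0.258],[0,0,0.258],[0,0,0.258]]}' | tail -2
python3 -c "
from h import *
todo(*toW([.049,-.111]),.12,92.42)"
```

```text
tcp_pos: [0.5827, -0.3419, 0.0213]
eef_rot: [1.86, 2.531, 0.0]
contact_force: [1.0, -0.3, 0.6]
time_s: 19.68
tcp_pos: [0.5834, -0.3442, 0.0231]
eef_rot: [1.86, 2.527, -0.001]
contact_force: [-1.3, 0.5, 7.5]
finger_gap: -0.0001
gripper_force: 3.3
finger_gap: 0.0
gripper_force: 0.0
finger_gap: -0.0001
gripper_force: 0.0
t 20.52 xy [ 0.5822 -0.3428  0.1507] S [-0.0051 -0.6127] yaw 92.61 zdn [ 7.e-04 -2.e-04 -1.e+00] F [ 0.1 -0.5 -0.2] gap -0.0001 gf 0.0
travel [0.5015 0.0558 0.0306] angz 0.0033
```

```bash

python3 -m handwheel '{"gripper":[50,50,50,50,50],"travel":[[0,0,0.06],[0,0,0.06],[0,0,0.06],[0,0,0.06],[0,0,0.06]],"angular":[[0,0,-0.258],[0,0,-0.258],[0,0,-0.258],[0,0,-0.258],[0,0,-0.258]]}' >/dev/null
python3 -m handwheel '{"gripper":[50,50,50],"travel":[[0,0,0],[0,0,0],[0,0,0]],"angular":[[0,0,0],[0,0,0],[0,0,0]]}' >/dev/null
python3 - <<'E'
from h import *
d=snap('wrist'); seg('spoon',d); todo(.5806,-.3439,.015,107.5)
E
```

```text
spoon area 2563 box [242 142  23 125] L,W 0.0932 0.0147 pt [ 0.5823 -0.3435] yaw 107.3
t 21.23 xy [ 0.5828 -0.3433  0.0918] S [-0.0046 -0.6133] yaw 107.28 zdn [ 0.002  -0.0015 -1.    ] F [-0.8 -0.9 -0. ] gap 0.0426 gf 0.0
travel [ 0.0003 -0.0024  0.0768] angz -0.0039
```

```bash

python3 -m handwheel '{"gripper":[50,50,50,50,50],"travel":[[0,-0.001,0.03],[0,-0.001,0.06],[0,-0.001,0.077],[0,-0.001,0.077],[0,-0.001,0.077]],"angular":[[0,0,0],[0,0,0],[0,0,0],[0,0,0],[0,0,0]]}' >/dev/null
python3 -m handwheel '{"gripper":[50,50,50],"travel":[[0,0,0],[0,0,0],[0,0,0]],"angular":[[0,0,0],[0,0,0],[0,0,0]]}'
```

```text
time_s: 21.9
tcp_pos: [0.5815, -0.3433, 0.0141]
eef_rot: [1.861, 2.529, -0.0]
contact_force: [0.7, 0.5, -0.3]
finger_gap: 0.0427
gripper_force: 0.0
```

```bash

python3 -m handwheel '{"gripper":[0,0,0,0,0],"travel":[[0,0,0],[0,0,0],[0,0,0],[0,0,0],[0,0,0]],"angular":[[0,0,0],[0,0,0],[0,0,0],[0,0,0],[0,0,0]]}' 60
python3 -m handwheel '{"gripper":[0,0,0,0,0],"travel":[[0,0,0],[0,0,-0.03],[0,0,-0.06],[0,0,-0.1],[0,0,-0.13]],"angular":[[0,0,0],[0,0,0],[0,0,0],[0,0,0],[0,0,0]]}' | tail -2
python3 -m handwheel '{"gripper":[0,0,0,0,0],"travel":[[0,0,0],[0,0,0],[0,0,0],[0,0,0],[0,0,0]],"angular":[[0,0,0.1],[0,0,0.2],[0,0,0.258],[0,0,0.258],[0,0,0.258]]}' | tail -2
python3 -c "
from h import *
todo(*toW([.049,-.111]),.12,92.42)"
```

```text
time_s: 22.32
tcp_pos: [0.5815, -0.3433, 0.0139]
eef_rot: [1.861, 2.53, -0.0]
contact_force: [-1.0, -0.3, 2.8]
finger_gap: 0.014
gripper_force: 61.2
finger_gap: 0.0139
gripper_force: 60.7
finger_gap: 0.0135
gripper_force: 60.7
t 23.15 xy [ 0.5807 -0.3428  0.1424] S [-0.0067 -0.6126] yaw 92.61 zdn [-1.2e-03  9.0e-04 -1.0e+00] F [ 0.3  0.9 -0.1] gap 0.0135 gf 60.7
travel [0.5014 0.0574 0.0228] angz 0.0033
```

```bash

python3 -m handwheel '{"gripper":[0,0,0,0,0],"travel":[[0.034,0.004,0],[0.068,0.008,0],[0.103,0.012,0],[0.137,0.015,0],[0.167,0.019,0]],"angular":[[0,0,0],[0,0,0],[0,0,0],[0,0,0],[0,0,0]]}' | tail -2
python3 -m handwheel '{"gripper":[0,0,0,0,0],"travel":[[0.034,0.004,0],[0.068,0.008,0],[0.103,0.012,0],[0.137,0.015,0],[0.167,0.019,0]],"angular":[[0,0,0],[0,0,0],[0,0,0],[0,0,0],[0,0,0]]}' | tail -2
python3 -m handwheel '{"gripper":[0,0,0,0,0],"travel":[[0.034,0.004,0],[0.068,0.008,0],[0.103,0.012,0],[0.137,0.015,0],[0.167,0.019,0]],"angular":[[0,0,0],[0,0,0],[0,0,0],[0,0,0],[0,0,0]]}' | tail -2
python3 -m handwheel '{"gripper":[0,0,0,0],"travel":[[0,0,0],[0,0,0],[0,0,0],[0,0,0]],"angular":[[0,0,0],[0,0,0],[0,0,0],[0,0,0]]}' | tail -2
python3 - <<'E'
from h import *
d=snap('wrist'); seg('spoon',d); todo(*toW([.049,-.111]),.031,92.42)
E
```

```text
finger_gap: 0.0139
gripper_force: 60.7
finger_gap: 0.014
gripper_force: 60.7
finger_gap: 0.0141
gripper_force: 60.7
finger_gap: 0.014
gripper_force: 60.7
spoon area 5393 box [238 174  35 177] L,W 0.1859 0.0294 pt [0.6211 0.0304] yaw 92.3
t 24.78 xy [0.616  0.1585 0.143 ] S [ 0.0497 -0.1133] yaw 92.44 zdn [-7.e-04 -4.e-04 -1.e+00] F [ 0.4  0.4 -1.1] gap 0.014 gf 60.7
travel [ 0.0024 -0.0006  0.112 ] angz 0.0004
```

```bash

python3 -m handwheel '{"gripper":[0,0,0,0,0],"travel":[[0.002,0,0.035],[0.002,0,0.07],[0.002,0,0.095],[0.002,0,0.105],[0.002,0,0.112]],"angular":[[0,0,0],[0,0,0],[0,0,0],[0,0,0],[0,0,0]]}' >/dev/null
python3 -m handwheel '{"gripper":[0,0,0,0],"travel":[[0,0,0],[0,0,0],[0,0,0],[0,0,0.001]],"angular":[[0,0,0],[0,0,0],[0,0,0],[0,0,0]]}'
python3 -m handwheel '{"gripper":[32,32,32,32],"travel":[[0,0,0],[0,0,0],[0,0,0],[0,0,0]],"angular":[[0,0,0],[0,0,0],[0,0,0],[0,0,0]]}' | tail -3
python3 -m handwheel '{"gripper":[32,32,32,50,50],"travel":[[0,0,-0.03],[0,0,-0.06],[0,0,-0.1],[0,0,-0.14],[0,0,-0.18]],"angular":[[0,0,0],[0,0,0],[0,0,0],[0,0,0],[0,0,0]]}' | sed -n 2,4p
python3 - <<'E'
from h import *
todo(.6354,-.1514,.09,83.1); d=snap('wrist'); seg('spoon',d); seg('probe',d)
E
```

```text
time_s: 25.53
tcp_pos: [0.6176, 0.1619, 0.032]
eef_rot: [2.171, 2.268, 0.004]
contact_force: [0.7, 0.1, -0.6]
finger_gap: 0.014
gripper_force: 60.7
contact_force: [-0.5, -0.4, 0.9]
finger_gap: 0.0273
gripper_force: 0.0
tcp_pos: [0.6154, 0.1619, 0.2118]
eef_rot: [-2.172, -2.27, 0.001]
contact_force: [1.0, 0.6, -1.0]
t 26.28 xy [0.6154 0.1619 0.2118] S [ 0.0493 -0.1099] yaw 92.53 zdn [-7.e-04 -1.e-04 -1.e+00] F [ 1.   0.6 -1. ] gap 0.0427 gf 0.0
travel [-0.3139  0.0062  0.1218] angz 0.1646
spoon area 1228 box [250 125  14  90] L,W 0.0972 0.0131 pt [0.6181 0.1545] yaw 92.3
probe area 1156 box [147 127  23  89] L,W 0.0964 0.0165 pt [0.5139 0.1487] yaw 92.2
```

```bash

python3 -m handwheel '{"gripper":[42,42,42,42,42],"travel":[[-0.17,0.003,0],[-0.17,0.003,0],[-0.17,0.003,0],[-0.17,0.003,0],[-0.17,0.003,0]],"angular":[[0,0,0],[0,0,0],[0,0,0],[0,0,0],[0,0,0]]}' >/dev/null
python3 -m handwheel '{"gripper":[42,42,42,42,42],"travel":[[-0.144,0.003,0.12],[-0.144,0.003,0.12],[-0.144,0.003,0.12],[-0.144,0.003,0.12],[-0.144,0.003,0.12]],"angular":[[0,0,0.165],[0,0,0.165],[0,0,0.165],[0,0,0.165],[0,0,0.165]]}' >/dev/null
python3 -m handwheel '{"gripper":[42,42,42],"travel":[[0,0,0],[0,0,0],[0,0,0]],"angular":[[0,0,0],[0,0,0],[0,0,0]]}' >/dev/null
python3 - <<'E'
from h import *
todo(.6354,-.1514,.014,83.1); d=snap('wrist'); seg('knife',d); seg('brush',d); save(d['img'],'wrist7.png',1.5)
E
```

```text
t 27.42 xy [ 0.6367 -0.1506  0.0914] S [ 0.0574 -0.4229] yaw 83.1 zdn [ 1.7e-03  2.0e-04 -1.0e+00] F [ 0.2  0.5 -0. ] gap 0.0361 gf 0.0
travel [-0.001  -0.0013  0.0774] angz 0.0
knife area 962 box [246 146  23  49] L,W 0.0334 0.0147 pt [ 0.645  -0.0934] yaw 82.6
knife area 3879 box [338 283 101  97] L,W 0.1163 0.061 pt [ 0.7382 -0.2732] yaw 146.9
knife area 1687 box [ 89 310  74  57] L,W 0.0729 0.0376 pt [ 0.5296 -0.2473] yaw 49.9
```

View pics/wrist7.png

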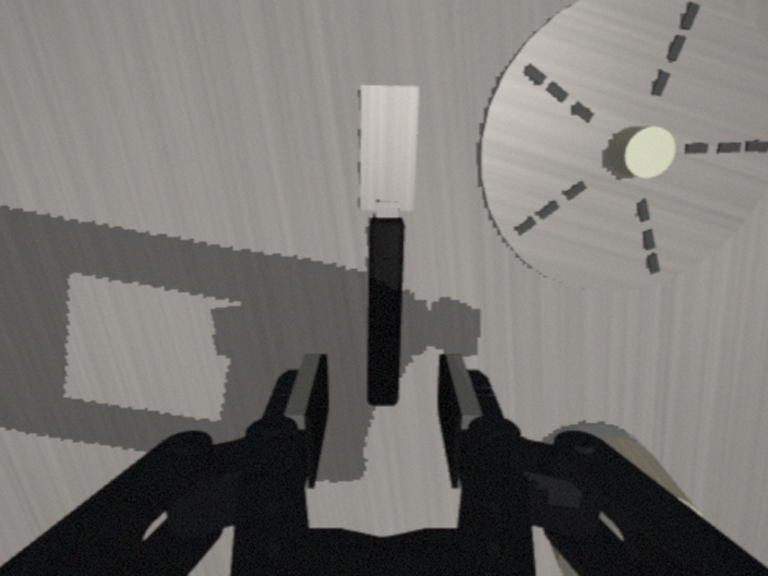

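The knife (385,300) is centred between the pads, clear of the disc and jar.

```bash

python3 -m handwheel '{"gripper":[42,42,42,42,42],"travel":[[-0.001,0,0.03],[-0.001,0,0.06],[-0.001,0,0.077],[-0.001,0,0.077],[-0.001,0,0.077]],"angular":[[0,0,0],[0,0,0],[0,0,0],[0,0,0],[0,0,0]]}' >/dev/null
python3 -m handwheel '{"gripper":[42,42,42,42],"travel":[[0,0,0],[0,0,0],[0,0,0],[0,0,0]],"angular":[[0,0,0],[0,0,0],[0,0,0],[0,0,0]]}' | sed -n 2,4p
python3 -m handwheel '{"gripper":[0,0,0,0,0],"travel":[[0,0,0],[0,0,0],[0,0,0],[0,0,0],[0,0,0]],"angular":[[0,0,0],[0,0,0],[0,0,0],[0,0,0],[0,0,0]]}' 60
python3 -m handwheel '{"gripper":[0,0,0,0,0],"travel":[[0,0,0],[0,0,-0.03],[0,0,-0.06],[0,0,-0.1],[0,0,-0.13]],"angular":[[0,0,0],[0,0,0],[0,0,0],[0,0,0],[0,0,0]]}' | tail -2
python3 -m handwheel '{"gripper":[0,0,0,0,0],"travel":[[0,0,0],[0,0,0],[0,0,0],[0,0,0],[0,0,0]],"angular":[[0,0,-0.1],[0,0,-0.163],[0,0,-0.163],[0,0,-0.163],[0,0,-0.163]]}' | tail -2
python3 -c "
from h import *
todo(*toW([-.001,-.111]),.12,92.42)"
```

```text
tcp_pos: [0.6363, -0.1526, 0.0146]
eef_rot: [2.35, 2.082, 0.001]
contact_force: [0.4, 0.4, -0.2]
time_s: 28.63
tcp_pos: [0.6361, -0.1528, 0.014]
eef_rot: [2.351, 2.082, 0.001]
contact_force: [-0.6, -0.2, 4.8]
finger_gap: 0.0139
gripper_force: 62.0
finger_gap: 0.014
gripper_force: 61.4
finger_gap: 0.0139
gripper_force: 61.4
t 29.47 xy [ 0.6348 -0.1522  0.1418] S [ 0.0554 -0.4245] yaw 92.33 zdn [-2.4e-03  9.0e-04 -1.0e+00] F [ 0.4 -0.4 -0.6] gap 0.0139 gf 61.4
travel [ 0.3134 -0.0569  0.0223] angz -0.0017
```

```bash

python3 -m handwheel '{"gripper":[0,0,0,0,0],"travel":[[0.034,-0.006,0],[0.068,-0.012,0],[0.103,-0.018,0],[0.137,-0.024,0],[0.157,-0.028,0]],"angular":[[0,0,0],[0,0,0],[0,0,0],[0,0,0],[0,0,0]]}' | tail -2
python3 -m handwheel '{"gripper":[0,0,0,0,0],"travel":[[0.034,-0.006,0],[0.068,-0.012,0],[0.103,-0.018,0],[0.137,-0.024,0],[0.157,-0.028,0]],"angular":[[0,0,0],[0,0,0],[0,0,0],[0,0,0],[0,0,0]]}' | tail -2
python3 -m handwheel '{"gripper":[0,0,0,0,0],"travel":[[0,0,0],[0,0,0],[0,0,0],[0,0,0],[0,0,0]],"angular":[[0,0,0],[0,0,0],[0,0,0],[0,0,0],[0,0,0]]}' | tail -2
python3 - <<'E'
from h import *
d=snap('wrist'); todo(*toW([-.001,-.111]),.031,92.42)
h=cv2.cvtColor(d['img'],cv2.COLOR_RGB2HSV)[:, 225:290,2]; m=(h[150:240]<45); ys,xs=np.nonzero(m); print('dark cols by row',[(y+150,xs[ys==y].min()+225,xs[ys==y].max()+225) for y in range(0,90,15) if (ys==y).any()])
E
```

```text
finger_gap: 0.0137
gripper_force: 61.3
finger_gap: 0.0137
gripper_force: 61.3
finger_gap: 0.0139
gripper_force: 61.3
t 30.77 xy [0.5669 0.1576 0.1431] S [ 0.0006 -0.1121] yaw 92.29 zdn [-1.e-04 -2.e-04 -1.e+00] F [ 0.2 -0.5 -1.1] gap 0.0141 gf 61.3
travel [ 0.0011 -0.0016  0.1121] angz -0.0023
dark cols by row [(180, np.int64(238), np.int64(272)), (195, np.int64(238), np.int64(272)), (210, np.int64(238), np.int64(272)), (225, np.int64(239), np.int64(271))]
```

Held straight. I lower it, release it and go on to the brush.

```bash

python3 -m handwheel '{"gripper":[0,0,0,0,0],"travel":[[0.001,-0.001,0.035],[0.001,-0.001,0.07],[0.001,-0.001,0.095],[0.001,-0.001,0.105],[0.001,-0.001,0.112]],"angular":[[0,0,0],[0,0,0],[0,0,0],[0,0,0],[0,0,0]]}' >/dev/null
python3 -m handwheel '{"gripper":[0,0,0,0],"travel":[[0,0,0],[0,0,0],[0,0,0],[0,0,0.001]],"angular":[[0,0,0],[0,0,0],[0,0,0],[0,0,0]]}'
python3 -m handwheel '{"gripper":[32,32,32,32],"travel":[[0,0,0],[0,0,0],[0,0,0],[0,0,0]],"angular":[[0,0,0],[0,0,0],[0,0,0],[0,0,0]]}' | tail -3
python3 -m handwheel '{"gripper":[32,32,32,50,50],"travel":[[0,0,-0.03],[0,0,-0.06],[0,0,-0.1],[0,0,-0.14],[0,0,-0.18]],"angular":[[0,0,0],[0,0,0],[0,0,0],[0,0,0],[0,0,0]]}' | sed -n 2,4p
python3 - <<'E'
from h import *
todo(.4042,-.1297,.09,84.8); d=snap('wrist'); seg('spoon',d); seg('probe',d); seg('knife',d)
E
```

```text
time_s: 31.52
tcp_pos: [0.5671, 0.1599, 0.0319]
eef_rot: [2.173, 2.266, 0.004]
contact_force: [0.3, 0.5, -0.7]
finger_gap: 0.0142
gripper_force: 61.4
contact_force: [-0.1, -0.5, -0.1]
finger_gap: 0.0272
gripper_force: 0.0
tcp_pos: [0.5649, 0.1598, 0.2118]
eef_rot: [-2.174, -2.267, 0.001]
contact_force: [0.9, 0.1, 0.1]
t 32.27 xy [0.5649 0.1598 0.2118] S [-0.0012 -0.1098] yaw 92.41 zdn [-7.e-04 -1.e-04 -1.e+00] F [0.9 0.1 0.1] gap 0.0422 gf 0.0
travel [-0.2825 -0.1727  0.122 ] angz 0.1328
spoon area 1345 box [298 125  18  90] L,W 0.0974 0.0159 pt [0.6195 0.1544] yaw 92.9
probe area 956 box [199 127  17  63] L,W 0.0663 0.0159 pt [0.5145 0.1791] yaw 91.5
knife area 661 box [250 124  14  49] L,W 0.0502 0.0105 pt [0.5664 0.2004] yaw 91.0
knife area 1840 box [352 311  85  52] L,W 0.1083 0.0644 pt [ 0.7493 -0.0618] yaw 171.3
knife area 857 box [102 322  48  38] L,W 0.0597 0.0502 pt [ 0.4217 -0.0693] yaw 45.5
```

```bash

python3 -m handwheel '{"gripper":[45,45,45,45,45],"travel":[[-0.142,-0.087,0],[-0.142,-0.087,0],[-0.142,-0.087,0],[-0.142,-0.087,0],[-0.142,-0.087,0]],"angular":[[0,0,0],[0,0,0],[0,0,0],[0,0,0],[0,0,0]]}' >/dev/null
python3 -m handwheel '{"gripper":[45,45,45,45,45],"travel":[[-0.14,-0.086,0.1],[-0.14,-0.086,0.1],[-0.14,-0.086,0.1],[-0.14,-0.086,0.1],[-0.14,-0.086,0.1]],"angular":[[0,0,0.133],[0,0,0.133],[0,0,0.133],[0,0,0.133],[0,0,0.133]]}' >/dev/null
python3 -m handwheel '{"gripper":[45,45,45,45],"travel":[[0,0,0.02],[0,0,0.02],[0,0,0.02],[0,0,0.02]],"angular":[[0,0,0],[0,0,0],[0,0,0],[0,0,0]]}' >/dev/null
python3 - <<'E'
from h import *
todo(.4042,-.1297,.014,84.8); d=snap('wrist'); seg('brush',d); save(d['img'],'wrist8.png',1.5)
E
```

```text
t 33.48 xy [ 0.4054 -0.129   0.091 ] S [-0.1728 -0.3917] yaw 84.83 zdn [ 1.2e-03 -4.0e-04 -1.0e+00] F [0.  0.3 0.5] gap 0.0386 gf 0.0
travel [-0.0008 -0.0012  0.077 ] angz 0.0005
```

```bash

python3 - <<'E'
from h import *
d=load('wrist'); h=cv2.cvtColor(d['img'],cv2.COLOR_RGB2HSV).astype(int)
for y in (100,150,180,200,230,260): print(y,[tuple(h[y,x]) for x in range(210,310,8)])
m=(h[...,0]<25)&(h[...,1]>90)&(h[...,2]>25)
k,l,st,c=cv2.connectedComponentsWithStats(m.astype(np.uint8)); print(st[st[:,4]>200],c[st[:,4]>200])
E
```

```text
100 [(np.int64(18), np.int64(17), np.int64(154)), (np.int64(19), np.int64(19), np.int64(147)), (np.int64(20), np.int64(10), np.int64(146)), (np.int64(14), np.int64(202), np.int64(208)), (np.int64(14), np.int64(194), np.int64(210)), (np.int64(14), np.int64(196), np.int64(206)), (np.int64(14), np.int64(199), np.int64(205)), (np.int64(14), np.int64(196), np.int64(208)), (np.int64(15), np.int64(14), np.int64(145)), (np.int64(12), np.int64(17), np.int64(149)), (np.int64(10), np.int64(15), np.int64(153)), (np.int64(16), np.int64(19), np.int64(151)), (np.int64(14), np.int64(18), np.int64(155))]
150 [(np.int64(13), np.int64(12), np.int64(148)), (np.int64(10), np.int64(15), np.int64(151)), (np.int64(7), np.int64(16), np.int64(147)), (np.int64(19), np.int64(14), np.int64(151)), (np.int64(14), np.int64(169), np.int64(113)), (np.int64(13), np.int64(169), np.int64(130)), (np.int64(14), np.int64(161), np.int64(135)), (np.int64(20), np.int64(20), np.int64(155)), (np.int64(11), np.int64(14), np.int64(147)), (np.int64(17), np.int64(15), np.int64(155)), (np.int64(8), np.int64(13), np.int64(152)), (np.
[... 1986 characters left out ...]
.int64(11), np.int64(93)), (np.int64(13), np.int64(170), np.int64(69)), (np.int64(13), np.int64(148), np.int64(67)), (np.int64(13), np.int64(172), np.int64(71)), (np.int64(9), np.int64(12), np.int64(150)), (np.int64(15), np.int64(13), np.int64(153)), (np.int64(10), np.int64(16), np.int64(148)), (np.int64(15), np.int64(13), np.int64(153)), (np.int64(105), np.int64(153), np.int64(10)), (np.int64(45), np.int64(13), np.int64(38))]
[[     0      0    512    384 189220]
 [   228     56     45     84   2771]
 [   239    146     23    124   2687]
 [     7    301     62     66   1930]] [[257.90451855 191.41165839]
 [249.78166727  87.09418982]
 [250.22404168 205.81577968]
 [ 35.31295337 330.13108808]]
```

The brush handle (cols 239–262, rows 146–270) lies straight between the pads.

```bash

python3 -m handwheel '{"gripper":[45,45,45,45,45],"travel":[[-0.001,-0.002,0.03],[-0.001,-0.002,0.06],[-0.001,-0.002,0.077],[-0.001,-0.002,0.077],[-0.001,-0.002,0.077]],"angular":[[0,0,0],[0,0,0],[0,0,0],[0,0,0],[0,0,0]]}' >/dev/null
python3 -m handwheel '{"gripper":[45,45,45,45],"travel":[[0,0,0],[0,0,0],[0,0,0],[0,0,0]],"angular":[[0,0,0],[0,0,0],[0,0,0],[0,0,0]]}' | sed -n 2,4p
python3 -m handwheel '{"gripper":[0,0,0,0,0],"travel":[[0,0,0],[0,0,0],[0,0,0],[0,0,0],[0,0,0]],"angular":[[0,0,0],[0,0,0],[0,0,0],[0,0,0],[0,0,0]]}' 60
python3 -m handwheel '{"gripper":[0,0,0,0,0],"travel":[[0,0,0],[0,0,-0.03],[0,0,-0.06],[0,0,-0.1],[0,0,-0.13]],"angular":[[0,0,0],[0,0,0],[0,0,0],[0,0,0],[0,0,0]]}' | tail -2
python3 -m handwheel '{"gripper":[0,0,0,0,0],"travel":[[0,0,0],[0,0,0],[0,0,0],[0,0,0],[0,0,0]],"angular":[[0,0,-0.1],[0,0,-0.133],[0,0,-0.133],[0,0,-0.133],[0,0,-0.133]]}' | tail -2
python3 -c "
from h import *
todo(*toW([.099,-.111]),.12,92.42)"
```

```text
tcp_pos: [0.4035, -0.1305, 0.0145]
eef_rot: [2.318, 2.117, 0.001]
contact_force: [-0.7, -0.7, 0.5]
time_s: 34.7
tcp_pos: [0.4028, -0.1302, 0.014]
eef_rot: [2.32, 2.118, 0.0]
contact_force: [-1.7, 1.0, 5.6]
finger_gap: 0.0139
gripper_force: 60.3
finger_gap: 0.0137
gripper_force: 59.7
finger_gap: 0.0142
gripper_force: 59.6
t 35.53 xy [ 0.4018 -0.1297  0.1427] S [-0.1764 -0.3922] yaw 92.35 zdn [-1.2e-03  7.0e-04 -1.0e+00] F [-0.4  0.8 -1.3] gap 0.0142 gf 59.6
travel [0.2815 0.2751 0.0226] angz -0.0011
```

```bash

python3 -m handwheel '{"gripper":[0,0,0,0,0],"travel":[[0.026,0.025,0],[0.052,0.05,0],[0.078,0.075,0],[0.104,0.1,0],[0.12,0.117,0]],"angular":[[0,0,0],[0,0,0],[0,0,0],[0,0,0],[0,0,0]]}' | tail -2
python3 -m handwheel '{"gripper":[0,0,0,0,0],"travel":[[0.026,0.025,0],[0.052,0.05,0],[0.078,0.075,0],[0.104,0.1,0],[0.12,0.117,0]],"angular":[[0,0,0],[0,0,0],[0,0,0],[0,0,0],[0,0,0]]}' | tail -2
python3 -m handwheel '{"gripper":[0,0,0,0,0],"travel":[[0.021,0.021,0],[0.042,0.041,0],[0.042,0.041,0],[0.042,0.041,0],[0.042,0.041,0]],"angular":[[0,0,0],[0,0,0],[0,0,0],[0,0,0],[0,0,0]]}' | tail -2
python3 -m handwheel '{"gripper":[0,0,0],"travel":[[0,0,0],[0,0,0],[0,0,0]],"angular":[[0,0,0],[0,0,0],[0,0,0]]}' | tail -2
python3 - <<'E'
from h import *
d=snap('wrist'); todo(*toW([.099,-.111]),.031,92.42); h=cv2.cvtColor(d['img'],cv2.COLOR_RGB2HSV).astype(int)
m=(h[...,0]<25)&(h[...,1]>90)&(h[...,2]>25)
k,l,st,c=cv2.connectedComponentsWithStats(m.astype(np.uint8)); print(st[st[:,4]>200])
E
```

```text
finger_gap: 0.0142
gripper_force: 59.7
finger_gap: 0.0141
gripper_force: 59.7
finger_gap: 0.0141
gripper_force: 59.7
finger_gap: 0.0143
gripper_force: 59.7
t 37.08 xy [0.665  0.1625 0.1435] S [ 0.0989 -0.1114] yaw 92.34 zdn [ 0.e+00 -1.e-04 -1.e+00] F [ 0.4  0.  -0.3] gap 0.0144 gf 59.7
travel [4.000e-04 1.000e-04 1.125e-01] angz -0.0013
[[     0      0    512    384 182121]
 [   220     38     71    133   6764]
 [    53    136     41    111   2185]
 [   237    176     36    173   5538]]
```

```bash

python3 -m handwheel '{"gripper":[0,0,0,0,0],"travel":[[0,0,0.035],[0,0,0.07],[0,0,0.095],[0,0,0.105],[0,0,0.112]],"angular":[[0,0,0],[0,0,0],[0,0,0],[0,0,0],[0,0,0]]}' >/dev/null
python3 -m handwheel '{"gripper":[0,0,0,0],"travel":[[0,0,0],[0,0,0],[0,0,0],[0,0,0.001]],"angular":[[0,0,0],[0,0,0],[0,0,0],[0,0,0]]}'
python3 -m handwheel '{"gripper":[30,30,30,30],"travel":[[0,0,0],[0,0,0],[0,0,0],[0,0,0]],"angular":[[0,0,0],[0,0,0],[0,0,0],[0,0,0]]}' | tail -3
python3 -m handwheel '{"gripper":[30,30,30,0,0],"travel":[[0,0,-0.03],[0,0,-0.06],[0,0,-0.1],[0,0,-0.14],[0,0,-0.18]],"angular":[[0,0,0],[0,0,0],[0,0,0],[0,0,0],[0,0,0]]}' | sed -n 2,4p
python3 -m handwheel '{"gripper":[0,0,0,0,0],"travel":[[-0.1,-0.1,0],[-0.1,-0.1,0],[-0.1,-0.1,0],[-0.1,-0.1,0],[-0.1,-0.1,0]],"angular":[[0,0,0],[0,0,0],[0,0,0],[0,0,0],[0,0,0]]}' >/dev/null
python3 -m handwheel '{"gripper":[0,0,0],"travel":[[0,0,0],[0,0,0],[0,0,0]],"angular":[[0,0,0],[0,0,0],[0,0,0]]}' >/dev/null
python3 - <<'E'
from h import *
d=snap('wrist'); save(d['img'],'wrist9.png',1.5); todo(*toW([0,-.25]),.06,92.42)
E
```

```text
time_s: 37.83
tcp_pos: [0.6669, 0.1634, 0.0322]
eef_rot: [2.173, 2.266, 0.005]
contact_force: [0.5, 0.1, -0.4]
finger_gap: 0.0141
gripper_force: 59.7
contact_force: [-1.1, 0.4, 0.5]
finger_gap: 0.0258
gripper_force: 0.0
tcp_pos: [0.6648, 0.1633, 0.2118]
eef_rot: [-2.174, -2.267, 0.001]
contact_force: [1.1, -1.0, -0.6]
t 39.3 xy [0.5705 0.0601 0.2103] S [ 1.000e-04 -2.097e-01] yaw 92.47 zdn [ 6.e-04  2.e-04 -1.e+00] F [ 0.3  1.  -0.2] gap -0.0003 gf 0.0
travel [-0.0403 -0.0003  0.1503] angz 0.001
```

View pics/wrist9.png

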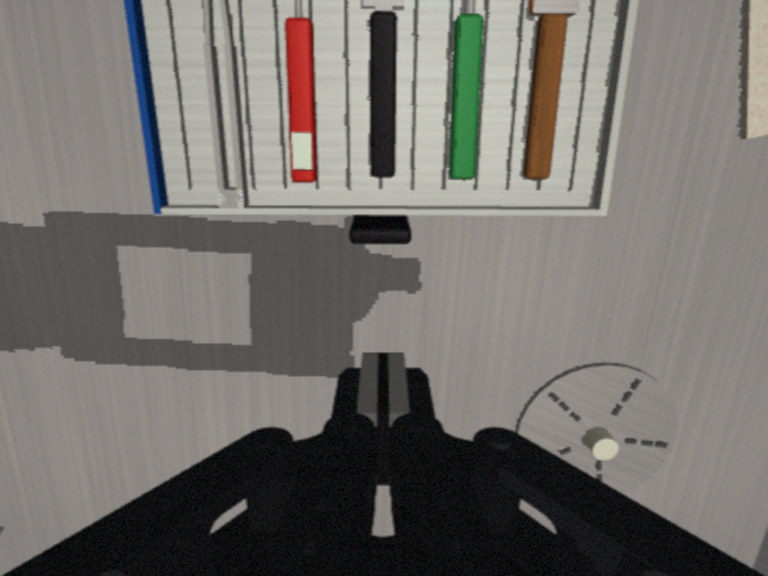

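All five lie in order: tweezers (228,100), probe (302,100), knife (383,95), spoon (465,95), brush (545,95). The tweezers have shifted towards the front wall since the last look, with their end now at (230,200), so I check that numerically.

```bash

python3 - <<'E'
from h import *
d=load('wrist'); save(d['img'],'tw.png',5,(80,0,240,110))
f=lambda u,v:(lambda p:np.r_[toS(p),p[2]].round(4))(pix(d,u/1.5,v/1.5))
for v in (190,196,200,204,208,211): print('end col',v,f(230,v))
print('probe end',f(303,178)); print('tweez legs',[f(u,v) for u,v in((213,60),(227,60),(220,120),(233,120),(223,170),(238,170))])
print('front wall',[f(330,v) for v in (200,204,208,211,213)])
E
```

```text
end col 190 [-0.097  -0.1696  0.027 ]
end col 196 [-0.0972 -0.1733  0.0276]
end col 200 [-0.0976 -0.1759  0.0271]
end col 204 [-0.0978 -0.1785  0.0273]
end col 208 [-0.0982 -0.1811  0.027 ]
end col 211 [-0.0982 -0.1829  0.0276]
probe end [-0.0499 -0.1619  0.0276]
tweez legs [array([-0.1015, -0.0928,  0.0216]), array([-0.0913, -0.0934,  0.0275]), array([-0.101 , -0.127 ,  0.0209]), array([-0.091 , -0.127 ,  0.0274]), array([-0.1006, -0.1571,  0.0258]), array([-0.0908, -0.157 ,  0.027 ])]
front wall [array([-0.0346, -0.1777,  0.0151]), array([-0.0346, -0.1804,  0.0152]), array([-0.0339, -0.1817,  0.0232]), array([-0.0335, -0.1829,  0.0276]), array([-0.0336, -0.1843,  0.027 ])]
```

View pics/tw.png

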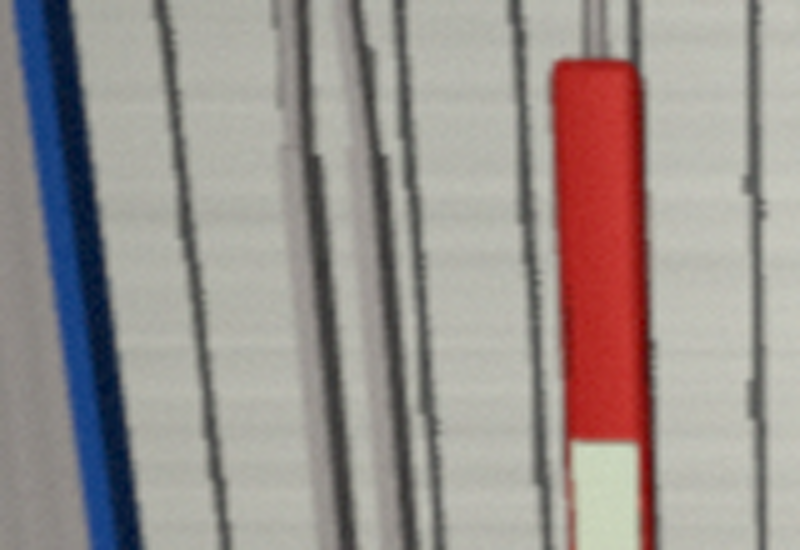

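The tweezers are still flat (top z 0.027, like the others), parallel, and inside the front wall, so they can stay. Next I push the tray home.

```bash

python3 -m handwheel '{"gripper":[0,0,0,0,0],"travel":[[-0.03,0,0],[-0.03,0,0.05],[-0.03,0,0.1],[-0.03,0,0.14],[-0.03,0,0.165]],"angular":[[0,0,0],[0,0,0],[0,0,0],[0,0,0],[0,0,0]]}' >/dev/null
python3 -m handwheel '{"gripper":[0,0,0,0,0],"travel":[[0.002,0,0],[0.008,0,0],[0.014,0,0],[0.02,0,0],[0.026,0,0]],"angular":[[0,0,0],[0,0,0],[0,0,0],[0,0,0],[0,0,0]]}' | sed -n 2,4p
python3 -m handwheel '{"gripper":[0,0,0,0,0],"travel":[[0.009,0,0],[0.018,0,0],[0.027,0,0],[0.036,0,0],[0.045,0,0]],"angular":[[0,0,0],[0,0,0],[0,0,0],[0,0,0],[0,0,0]]}' | sed -n 2,4p
python3 -m handwheel '{"gripper":[0,0,0,0,0],"travel":[[0.009,0,0],[0.018,0,0],[0.027,0,0],[0.036,0,0],[0.045,0,0]],"angular":[[0,0,0],[0,0,0],[0,0,0],[0,0,0],[0,0,0]]}' | sed -n 2,4p
python3 -m handwheel '{"gripper":[0,0,0,0,0],"travel":[[0.009,0,0],[0.018,0,0],[0.027,0,0],[0.036,0,0],[0.045,0,0]],"angular":[[0,0,0],[0,0,0],[0,0,0],[0,0,0],[0,0,0]]}' | sed -n 2,4p
python3 -m handwheel '{"gripper":[0,0,0,0,0],"travel":[[0.009,0,0],[0.018,0,0],[0.027,0,0],[0.036,0,0],[0.04,0,0]],"angular":[[0,0,0],[0,0,0],[0,0,0],[0,0,0],[0,0,0]]}' | sed -n 2,4p
python3 -c "
from h import *
rep()"
```

```text
tcp_pos: [0.5729, 0.0562, 0.0491]
eef_rot: [2.17, 2.264, 0.008]
contact_force: [-0.0, -0.1, 0.8]
tcp_pos: [0.5682, 0.101, 0.0458]
eef_rot: [2.173, 2.267, 0.001]
contact_force: [1.4, -1.4, 1.2]
tcp_pos: [0.5659, 0.146, 0.0451]
eef_rot: [-2.174, -2.268, 0.0]
contact_force: [0.0, -2.4, 0.9]
tcp_pos: [0.564, 0.1909, 0.0451]
eef_rot: [-2.174, -2.268, 0.0]
contact_force: [2.3, -2.3, 0.2]
tcp_pos: [0.5619, 0.2316, 0.0452]
eef_rot: [-2.173, -2.268, 0.0]
contact_force: [1.8, -2.4, 0.7]
t 41.8 xy [0.5619 0.2316 0.0452] S [-0.0012 -0.0379] yaw 92.45 zdn [-8.e-04  6.e-04 -1.e+00] F [ 1.8 -2.4  0.7] gap -0.0 gf 0.6
```

```bash

python3 -m handwheel '{"gripper":[0,0,0,0,0],"travel":[[0.004,0,0],[0.008,0,0],[0.012,0,0],[0.016,0,0],[0.02,0,0]],"angular":[[0,0,0],[0,0,0],[0,0,0],[0,0,0],[0,0,0]]}' | sed -n 2,4p
python3 -m handwheel '{"gripper":[0,0,0,0,0],"travel":[[0.002,0,0],[0.004,0,0],[0.006,0,0],[0.008,0,0],[0.01,0,0]],"angular":[[0,0,0],[0,0,0],[0,0,0],[0,0,0],[0,0,0]]}' | sed -n 2,4p
python3 -m handwheel '{"gripper":[0,0,0,0,0],"travel":[[0.001,0,0],[0.002,0,0],[0.003,0,0],[0.004,0,0],[0.004,0,0]],"angular":[[0,0,0],[0,0,0],[0,0,0],[0,0,0],[0,0,0]]}' | sed -n 2,4p
python3 -c "
from h import *
rep()"
```

```text
tcp_pos: [0.5612, 0.2501, 0.0452]
eef_rot: [-2.174, -2.267, 0.001]
contact_force: [-0.5, -2.4, 1.6]
tcp_pos: [0.5609, 0.2601, 0.0451]
eef_rot: [-2.174, -2.267, 0.001]
contact_force: [-1.4, -1.0, 0.8]
tcp_pos: [0.5608, 0.2611, 0.0452]
eef_rot: [2.172, 2.266, -0.008]
contact_force: [-1.2, -10.5, 3.7]
t 43.05 xy [0.5608 0.2611 0.0452] S [-0.001  -0.0084] yaw 92.43 zdn [-0.0014 -0.0053 -1.    ] F [ -1.2 -10.5   3.7] gap -0.0003 gf 5.1
```

```bash

python3 -m handwheel '{"gripper":[0,0,0,0,0],"travel":[[-0.03,0,0],[-0.05,0,-0.04],[-0.05,0,-0.08],[-0.05,0,-0.12],[-0.05,0,-0.16]],"angular":[[0,0,0],[0,0,0],[0,0,0],[0,0,0],[0,0,0]]}' | sed -n 2,4p
python3 -m handwheel '{"gripper":[0,0,0,0],"travel":[[0,0,-0.04],[0,0,-0.06],[0,0,-0.06],[0,0,-0.06]],"angular":[[0,0,0],[0,0,0],[0,0,0],[0,0,0]]}' | sed -n 2,4p
python3 - <<'E'
from h import *
rep()
d=load('top'); K=d['intrinsics']; M=rotm(d['orientation'])   # t=17.3, after sinking
d2=snap('scene')
for nm,d in(('top',d),('scene',d2)):
    K=d['intrinsics'];M=rotm(d['orientation']);V,U=np.mgrid[0:384,0:512];Z=d['range_z']
    P=np.stack([(U-K[0,2])/K[0,0]*Z,-(V-K[1,2])/K[1,1]*Z,-Z],-1)@M.T+d['origin']
    c,s=np.cos(YS),np.sin(YS); a=P[...,:2]-S; xs=c*a[...,0]+s*a[...,1]; ys=-s*a[...,0]+c*a[...,1]
    m=(Z>0)&(abs(xs)<.14)&(ys>.02)&(ys<.2)&(P[...,2]>.1)&(P[...,2]<.2)
    print(nm,m.sum())
    for z in np.arange(.1,.2,.01):
        q=m&(P[...,2]>=z)&(P[...,2]<z+.01)
        if q.sum(): print(round(z,3),q.sum(),np.percentile(ys[q],[5,50,95]).round(4),np.percentile(xs[q],[5,95]).round(3))
E
```

```text
tcp_pos: [0.5632, 0.214, 0.2071]
eef_rot: [-2.175, -2.266, -0.002]
contact_force: [1.0, 0.9, -0.3]
tcp_pos: [0.5643, 0.2147, 0.2677]
eef_rot: [2.172, 2.266, 0.008]
contact_force: [-1.1, 0.5, -0.7]
t 43.8 xy [0.5643 0.2147 0.2677] S [ 0.0005 -0.0549] yaw 92.41 zdn [ 0.0052  0.0019 -1.    ] F [-1.1  0.5 -0.7] gap 0.0002 gf 0.0
top 963
0.1 583 [0.067  0.1124 0.1882] [-0.119  0.126]
0.11 28 [0.0828 0.089  0.0905] [-0.118  0.106]
0.12 32 [0.0859 0.0872 0.0881] [-0.134  0.131]
0.13 22 [0.0841 0.0851 0.0861] [-0.071  0.089]
0.14 30 [0.0821 0.0834 0.0841] [-0.113  0.1  ]
0.15 30 [0.0801 0.0814 0.0823] [-0.135  0.126]
0.16 19 [0.0779 0.079  0.0815] [-0.059  0.122]
0.17 177 [0.0767 0.0801 0.0839] [-0.123  0.124]
0.18 42 [0.0751 0.0784 0.0818] [-0.118  0.135]
scene 1451
0.1 277 [0.0741 0.0878 0.0909] [-0.128  0.132]
0.11 150 [0.085  0.0872 0.0889] [-0.117  0.125]
0.12 160 [0.0832 0.0853 0.0874] [-0.121  0.131]
0.13 167 [0.0811 0.0832 0.0853] [-0.118  0.128]
0.14 156 [0.0794 0.0814 0.0835] [-0.116  0.127]
0.15 158 [0.0772 0.0793 0.0812] [-0.116  0.13 ]
0.16 157 [0.0752 0.0772 0.0794] [-0.11   0.126]
0.17 226 [0.0736 0.0767 0.0817] [-0.11   0.127]
```

```bash

python3 -m handwheel '{"gripper":[0,0,0,0,0],"travel":[[0.036,0,0],[0.072,0,0],[0.11,0,0],[0.145,0,0],[0.18,0,0]],"angular":[[0,0,0],[0,0,0],[0,0,0],[0,0,0],[0,0,0]]}' >/dev/null
python3 -m handwheel '{"gripper":[0,0,0,0,0],"travel":[[0,0,0],[0,0,0],[0,0,0.04],[0,0,0.08],[0,0,0.1]],"angular":[[0,0,0],[0,0,0],[0,0,0],[0,0,0],[0,0,0]]}' >/dev/null
python3 -m handwheel '{"gripper":[0,0,0,0,0],"travel":[[0,0,0.01],[0,0,0.02],[0,0,0.03],[0,0,0.032],[0,0,0.032]],"angular":[[0,0,0],[0,0,0],[0,0,0],[0,0,0],[0,0,0]]}' | sed -n 2,4p
python3 -m handwheel '{"gripper":[0,0,0,0,0],"travel":[[-0.006,0,0],[-0.012,0,0],[-0.018,0,0],[-0.024,0,0],[-0.03,0,0]],"angular":[[0,0,0],[0,0,0],[0,0,0],[0,0,0],[0,0,0]]}' | sed -n 2,4p
python3 -c "
from h import *
rep()"
```

```text
tcp_pos: [0.556, 0.3937, 0.1336]
eef_rot: [2.175, 2.267, 0.001]
contact_force: [-0.7, 0.7, 0.3]
tcp_pos: [0.5574, 0.3684, 0.1367]
eef_rot: [-2.171, -2.262, -0.017]
contact_force: [-6.4, 17.0, 12.6]
t 45.52 xy [0.5574 0.3684 0.1367] S [0.0001 0.0989] yaw 92.34 zdn [ 0.003   0.0121 -0.9999] F [-6.4 17.  12.6] gap 0.0001 gf 9.9
```

```bash

python3 -m handwheel '{"gripper":[0,0,0,0,0],"travel":[[0.015,0,0],[0.025,0,0],[0.025,0,-0.015],[0.025,0,-0.03],[0.025,0,-0.03]],"angular":[[0,0,0],[0,0,0],[0,0,0],[0,0,0],[0,0,0]]}' >/dev/null
python3 -m handwheel '{"gripper":[0,0,0,0],"travel":[[-0.005,0,0],[-0.01,0,0],[-0.015,0,0],[-0.018,0,0]],"angular":[[0,0,0],[0,0,0],[0,0,0],[0,0,0]]}' | sed -n 2,4p
python3 -m handwheel '{"gripper":[0,0,0,0,0],"travel":[[-0.003,0,0],[-0.006,0,-0.001],[-0.009,0,-0.002],[-0.012,0,-0.004],[-0.016,0,-0.005]],"angular":[[0,0,0],[0,0,0],[0,0,0],[0,0,0],[0,0,0]]}' | sed -n 2,4p
python3 -c "
from h import *
rep()"
```

```text
tcp_pos: [0.5559, 0.3694, 0.1617]
eef_rot: [-2.175, -2.266, 0.004]
contact_force: [-0.0, 0.7, 1.1]
tcp_pos: [0.557, 0.3552, 0.1687]
eef_rot: [-2.174, -2.267, -0.001]
contact_force: [-1.4, 2.8, 2.4]
t 46.68 xy [0.557  0.3552 0.1687] S [-0.0009  0.0857] yaw 92.42 zdn [-1.e-04  9.e-04 -1.e+00] F [-1.4  2.8  2.4] gap 0.0001 gf 1.6
```

```bash

python3 -m handwheel '{"gripper":[0,0,0,0,0],"travel":[[-0.007,0,-0.003],[-0.014,0,-0.005],[-0.021,0,-0.007],[-0.028,0,-0.008],[-0.035,0,-0.008]],"angular":[[0,0,0],[0,0,0],[0,0,0],[0,0,0],[0,0,0]]}' | sed -n 2,4p
python3 -m handwheel '{"gripper":[0,0,0,0,0],"travel":[[-0.005,0,0],[-0.01,0,0.001],[-0.015,0,0.002],[-0.02,0,0.003],[-0.023,0,0.004]],"angular":[[0,0,0],[0,0,0],[0,0,0],[0,0,0],[0,0,0]]}' | sed -n 2,4p
python3 -m handwheel '{"gripper":[0,0,0,0,0],"travel":[[-0.004,0,0.002],[-0.008,0,0.004],[-0.012,0,0.006],[-0.016,0,0.009],[-0.02,0,0.012]],"angular":[[0,0,0],[0,0,0],[0,0,0],[0,0,0],[0,0,0]]}' | sed -n 2,4p
python3 - <<'E'
from h import *
rep(); d=snap('scene'); K=d['intrinsics'];M=rotm(d['orientation']);V,U=np.mgrid[0:384,0:512];Z=d['range_z']
P=np.stack([(U-K[0,2])/K[0,0]*Z,-(V-K[1,2])/K[1,1]*Z,-Z],-1)@M.T+d['origin']
c,s=np.cos(YS),np.sin(YS); a=P[...,:2]-S; xs=c*a[...,0]+s*a[...,1]; ys=-s*a[...,0]+c*a[...,1]
m=(Z>0)&(abs(xs)<.14)&(abs(xs)>.06)&(ys>-.09)&(ys<.15)&(P[...,2]<.2)
for y in np.arange(-.09,.15,.015):
    q=m&(ys>=y)&(ys<y+.015)
    if q.sum(): print(round(y,3),q.sum(),np.percentile(P[...,2][q],[5,50,95]).round(3))
E
```

```text
tcp_pos: [0.559, 0.319, 0.1769]
eef_rot: [2.174, 2.267, 0.001]
contact_force: [0.0, 1.0, 1.3]
tcp_pos: [0.5599, 0.2961, 0.1724]
eef_rot: [2.174, 2.267, -0.0]
contact_force: [-0.5, -1.3, 3.0]
tcp_pos: [0.5605, 0.2765, 0.1598]
eef_rot: [2.174, 2.268, -0.0]
contact_force: [-0.0, -0.4, 2.0]
t 47.93 xy [0.5605 0.2765 0.1598] S [-0.0007  0.007 ] yaw 92.4 zdn [ 0.e+00 -1.e-04 -1.e+00] F [-0.  -0.4  2. ] gap 0.0002 gf 0.6
-0.09 223 [-0.753 -0.002  0.001]
-0.075 217 [-0.756 -0.002  0.001]
-0.06 213 [-0.754 -0.002  0.001]
-0.045 241 [-0.754 -0.002  0.15 ]
-0.03 391 [-0.752  0.     0.152]
-0.015 429 [-0.753  0.002  0.149]
0.0 502 [-0.751  0.015  0.147]
0.015 259 [-0.755  0.143  0.146]
0.03 377 [-0.753  0.028  0.145]
0.045 205 [-0.756  0.016  0.143]
0.06 159 [-0.755  0.014  0.028]
0.075 176 [-0.755  0.015  0.094]
0.09 147 [-0.754  0.015  0.095]
0.105 179 [-0.755  0.092  0.095]
0.12 161 [-0.755  0.092  0.095]
0.135 169 [-0.755  0.093  0.098]
```

```bash

python3 -m handwheel '{"gripper":[0,0,0,0,0],"travel":[[-0.004,0,0.003],[-0.008,0,0.006],[-0.012,0,0.009],[-0.016,0,0.012],[-0.02,0,0.015]],"angular":[[0,0,0],[0,0,0],[0,0,0],[0,0,0],[0,0,0]]}' | sed -n 2,4p
python3 -m handwheel '{"gripper":[0,0,0,0,0],"travel":[[-0.005,0,0.004],[-0.01,0,0.008],[-0.015,0,0.012],[-0.02,0,0.016],[-0.025,0,0.02]],"angular":[[0,0,0],[0,0,0],[0,0,0],[0,0,0],[0,0,0]]}' | sed -n 2,4p
python3 -m handwheel '{"gripper":[0,0,0,0,0],"travel":[[-0.008,0,0.004],[-0.016,0,0.008],[-0.024,0,0.012],[-0.032,0,0.016],[-0.04,0,0.02]],"angular":[[0,0,0],[0,0,0],[0,0,0],[0,0,0],[0,0,0]]}' | sed -n 2,4p
cat >> h.py <<'E'
def prof(xr=(.05,.14)):
    d=snap('scene'); K=d['intrinsics'];M=rotm(d['orientation']);V,U=np.mgrid[0:384,0:512];Z=d['range_z']
    P=np.stack([(U-K[0,2])/K[0,0]*Z,-(V-K[1,2])/K[1,1]*Z,-Z],-1)@M.T+d['origin']
    c,s=np.cos(YS),np.sin(YS); a=P[...,:2]-S; xs=c*a[...,0]+s*a[...,1]; ys=-s*a[...,0]+c*a[...,1]
    for z in np.arange(.01,.18,.01):
        q=(Z>0)&(abs(xs)<xr[1])&(abs(xs)>xr[0])&(ys>-.12)&(ys<.06)&(P[...,2]>=z)&(P[...,2]<z+.01)
        if q.sum()>3: print(round(z,3),q.sum(),np.percentile(ys[q],[5,50,95]).round(4))
E
python3 -c "
from h import *
rep(); prof()"
```

```text
tcp_pos: [0.561, 0.2567, 0.1446]
eef_rot: [-2.174, -2.267, 0.001]
contact_force: [-0.5, 0.2, -0.8]
tcp_pos: [0.5623, 0.2315, 0.1248]
eef_rot: [-2.174, -2.267, 0.0]
contact_force: [0.4, 0.2, 0.3]
tcp_pos: [0.5641, 0.1911, 0.1049]
eef_rot: [2.174, 2.267, 0.0]
contact_force: [-0.6, 0.7, -0.1]
t 49.23 xy [0.5641 0.1911 0.1049] S [-0.0008 -0.0785] yaw 92.39 zdn [ 1.e-04 -0.e+00 -1.e+00] F [-0.6  0.7 -0.1] gap 0.0 gf 0.0
0.01 13 [0.0109 0.0328 0.0454]
0.02 85 [-0.0257 -0.0237  0.0531]
0.03 108 [-0.025  -0.0213 -0.0182]
0.04 94 [-0.0219 -0.0191 -0.0167]
0.05 87 [-0.0193 -0.0173 -0.0147]
0.06 68 [-0.0177 -0.0154 -0.0133]
0.07 73 [-0.0159 -0.0139 -0.0114]
0.08 82 [-0.0137 -0.0122 -0.0086]
0.09 500 [-0.0104  0.0302  0.0573]
0.1 70 [-0.0103 -0.0039  0.0057]
0.16 4 [-0.088  -0.0753 -0.0693]
0.17 18 [-0.0919 -0.0901 -0.0714]
```

```bash

python3 -m handwheel '{"gripper":[0,0,0,0,0],"travel":[[0,0,0.03],[0,0,0.06],[0,0,0.066],[0.01,0,0.066],[0.03,0,0.066]],"angular":[[0,0,0],[0,0,0],[0,0,0],[0,0,0],[0,0,0]]}' | sed -n 2,4p
python3 -m handwheel '{"gripper":[0,0,0,0,0],"travel":[[0.005,0,0],[0.01,0,0],[0.015,0,0],[0.02,0,0],[0.023,0,0]],"angular":[[0,0,0],[0,0,0],[0,0,0],[0,0,0],[0,0,0]]}' | sed -n 2,4p
python3 -m handwheel '{"gripper":[0,0,0,0,0],"travel":[[0.002,0,0],[0.004,0,0],[0.006,0,0],[0.008,0,0],[0.009,0,0]],"angular":[[0,0,0],[0,0,0],[0,0,0],[0,0,0],[0,0,0]]}' | sed -n 2,4p
python3 -c "
from h import *
rep(); prof()"
```

```text
tcp_pos: [0.563, 0.2211, 0.0394]
eef_rot: [-2.177, -2.264, 0.002]
contact_force: [1.1, 0.4, 0.7]
tcp_pos: [0.5621, 0.2417, 0.0389]
eef_rot: [2.169, 2.266, -0.008]
contact_force: [1.1, -7.6, -4.7]
tcp_pos: [0.5614, 0.2425, 0.0384]
eef_rot: [2.167, 2.26, -0.026]
contact_force: [1.0, -37.1, 1.4]
t 50.53 xy [0.5614 0.2425 0.0384] S [-0.0012 -0.027 ] yaw 92.41 zdn [-0.0039 -0.0191 -0.9998] F [  1.  -37.1   1.4] gap -0.0 gf 0.0
0.01 32 [-0.0191 -0.0177  0.0403]
0.02 136 [-0.0198 -0.0174  0.0229]
0.03 109 [-0.0173 -0.0151 -0.0131]
0.04 104 [-0.0167 -0.0143 -0.0121]
0.05 99 [-0.0155 -0.0134 -0.0112]
0.06 104 [-0.0148 -0.0124 -0.0104]
0.07 97 [-0.0135 -0.0116 -0.0093]
0.08 96 [-0.0127 -0.0102 -0.0077]
0.09 580 [-0.0101  0.0178  0.054 ]
0.1 7 [-0.0388 -0.0376 -0.0289]
0.11 43 [-0.039  -0.0339 -0.0157]
0.12 11 [-0.0343 -0.0265 -0.0213]
```

The gripper body met the visor's top corner, so I back off and press down on the top panel's front edge with the fingertips instead.

```bash

python3 -m handwheel '{"gripper":[0,0,0,0,0],"travel":[[-0.03,0,0],[-0.05,0,0],[-0.05,0,-0.04],[-0.05,0,-0.08],[-0.05,0,-0.11]],"angular":[[0,0,0],[0,0,0],[0,0,0],[0,0,0],[0,0,0]]}' | sed -n 2,4p
python3 -m handwheel '{"gripper":[0,0,0,0,0],"travel":[[0.03,0,0],[0.06,0,0],[0.069,0,0],[0.069,0,0],[0.069,0,0]],"angular":[[0,0,0],[0,0,0],[0,0,0],[0,0,0],[0,0,0]]}' | sed -n 2,4p
python3 -c "
from h import *
rep(); prof()"
```

```text
tcp_pos: [0.5645, 0.2034, 0.1524]
eef_rot: [2.175, 2.265, 0.003]
contact_force: [1.2, 0.1, 0.7]
tcp_pos: [0.5603, 0.2728, 0.1491]
eef_rot: [2.173, 2.269, -0.002]
contact_force: [0.4, -0.1, -1.1]
t 51.42 xy [0.5603 0.2728 0.1491] S [-0.0011  0.0033] yaw 92.48 zdn [-4.0e-04 -1.1e-03 -1.0e+00] F [ 0.4 -0.1 -1.1] gap 0.0005 gf 0.0
0.01 33 [-0.0194 -0.0173  0.0387]
0.02 144 [-0.0199 -0.0175 -0.013 ]
0.03 106 [-0.0176 -0.0149 -0.0133]
0.04 106 [-0.0163 -0.0143 -0.0118]
0.05 114 [-0.0158 -0.0134 -0.011 ]
0.06 112 [-0.0144 -0.0123 -0.0106]
0.07 126 [-0.0141 -0.0116 -0.0089]
0.08 118 [-0.0128 -0.0102 -0.0074]
0.09 801 [-0.0096  0.0208  0.0546]
```

```bash

python3 -m handwheel '{"gripper":[0,0,0,0,0],"travel":[[0,0,0.03],[0,0,0.034],[0,0,0.037],[0,0,0.04],[0,0,0.043]],"angular":[[0,0,0],[0,0,0],[0,0,0],[0,0,0],[0,0,0]]}' | sed -n 2,4p
python3 -m handwheel '{"gripper":[0,0,0,0,0],"travel":[[0,0,0.001],[0,0,0.002],[0,0,0.003],[0,0,0.004],[0,0,0.004]],"angular":[[0,0,0],[0,0,0],[0,0,0],[0,0,0],[0,0,0]]}' | sed -n 2,4p
python3 -c "
from h import *
rep(); prof()"
```

```text
tcp_pos: [0.5611, 0.2725, 0.1068]
eef_rot: [2.175, 2.266, 0.001]
contact_force: [0.4, -0.1, -0.2]
tcp_pos: [0.5612, 0.2731, 0.1045]
eef_rot: [2.173, 2.267, 0.001]
contact_force: [-2.5, -2.0, 7.0]
t 52.3 xy [0.5612 0.2731 0.1045] S [-0.0001  0.0035] yaw 92.42 zdn [ 1.4e-03 -1.0e-04 -1.0e+00] F [-2.5 -2.   7. ] gap 0.0 gf 3.8
0.01 80 [-0.0128 -0.011  -0.0092]
0.02 117 [-0.0127 -0.0098 -0.0078]
0.03 95 [-0.0118 -0.0099 -0.0079]
0.04 104 [-0.0119 -0.0098 -0.0074]
0.05 101 [-0.0116 -0.0098 -0.0079]
0.06 97 [-0.0114 -0.0098 -0.008 ]
0.07 114 [-0.0121 -0.0097 -0.0081]
0.08 127 [-0.0111 -0.0093  0.028 ]
0.09 741 [-0.0083  0.0209  0.0548]
0.16 5 [-0.0071 -0.003   0.0128]
0.17 17 [-0.0093 -0.0063  0.0146]
```

```bash

python3 -m handwheel '{"gripper":[0,0,0,0,0],"travel":[[0,0,0.001],[0,0,0.002],[0,0,0.003],[0,0,0.003],[0,0,0.003]],"angular":[[0,0,0],[0,0,0],[0,0,0],[0,0,0],[0,0,0]]}' | sed -n 2,4p
python3 -m handwheel '{"gripper":[0,0,0,0,0],"travel":[[0,0,-0.005],[0,0,-0.03],[0,0,-0.06],[-0.03,0,-0.1],[-0.06,0,-0.13]],"angular":[[0,0,0],[0,0,0],[0,0,0],[0,0,0],[0,0,0]]}' | sed -n 2,4p
python3 -m handwheel '{"gripper":[0,0,0,0,0],"travel":[[-0.04,0,0],[-0.08,0,0],[-0.12,0,0],[-0.16,0,0],[-0.2,0,0]],"angular":[[0,0,0],[0,0,0],[0,0,0],[0,0,0],[0,0,0]]}' | sed -n 2,4p
python3 -m handwheel '{"gripper":[0,0,0,0,0],"travel":[[0,0,0],[0,0,0],[0,0,0],[0,0,0],[0,0,0]],"angular":[[0,0,0],[0,0,0],[0,0,0],[0,0,0],[0,0,0]]}' >/dev/null
python3 - <<'E'
from h import *
rep(); prof((0,.14))
d=snap('top'); 
# seen through / below: bystanders vs start
for n,u,v in(('disc',257,114),('jar',307,113),('cup',315,229)):
    print(n, d['img'][v,u], np.round(d['range_z'][v,u],3))
d2=load('scene'); print('area', d['img'].shape)
E
```

```text
tcp_pos: [0.5613, 0.2731, 0.1044]
eef_rot: [2.173, 2.267, 0.002]
contact_force: [-8.3, -4.2, 19.7]
tcp_pos: [0.5628, 0.2204, 0.2247]
eef_rot: [2.17, 2.271, 0.002]
contact_force: [1.5, -0.7, 0.5]
tcp_pos: [0.5713, 0.0178, 0.2234]
eef_rot: [2.173, 2.267, 0.001]
contact_force: [0.1, -0.5, 0.3]
t 54.02 xy [0.5712 0.021  0.2227] S [-0.0008 -0.2488] yaw 92.54 zdn [-0.e+00  3.e-04 -1.e+00] F [ 0.1 -0.5 -0.1] gap 0.0002 gf 0.0
0.01 127 [-0.0127 -0.011  -0.0086]
0.02 179 [-0.0126 -0.01   -0.0077]
0.03 150 [-0.0118 -0.0098 -0.0077]
0.04 147 [-0.0117 -0.01   -0.0078]
0.05 162 [-0.0119 -0.0099 -0.0079]
0.06 153 [-0.0117 -0.01   -0.0082]
0.07 167 [-0.0119 -0.0098 -0.0078]
0.08 221 [-0.0119 -0.0095  0.042 ]
0.09 1224 [-0.0082  0.0248  0.0562]
disc [197 199 188] 1.667
jar [57 53 52] 1.584
cup [199 202 188] 1.671
area (384, 512, 3)
```

```bash
python3 -c "
from plant import r
print(r.hand_in())"
```

```text
the job is handed in; nothing more can be done
None
```

I handed in the job at about 54 s: all five utensils lie flat and in order on the tray, the tray is fully home and the visor is shut on its catch. Something shifted the tweezers about 2 cm towards the front after I laid them; they stayed flat, straight and inside the tray, so I left them. My first push on the visor put the gripper body against its corner at about 37 N, close to the 40 N limit, before I backed off.

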